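# Close the drilling jig and start its clamp screw

## Robot

A 6-joint arm with a two-finger parallel gripper is mounted at the origin on the work surface. World frame = base frame: x ahead of the robot, y to its left, z up, the work surface at z = 0. Lengths are in mm, angles in rad, forces in N, time in s.
With the tool pointing down it reaches from about 275 to 750 mm from the base axis. Payload 10.2 kg.
Tool frame: the origin (TCP) lies midway between the tips of the shut fingers; the grasp point (between the pads) lies 19 mm behind it; x points along the fingers, y is the direction in which the jaws open and shut, and the axes are right-handed (so a half turn about x gives the same grasp; the last joint's range is limited). The gripper opens to 85 mm and grips with 20 to 120 N. Pads are 22 mm wide; open, the fingers measure 114 mm over their backs; the gripper's body (76 mm by 85 mm) begins 54 mm behind the grasp point. The pads swing forward as they close: fully open they stand 13 mm farther back than shut.
Start: joints at [1.073, 0.313, 1.498, -0, 1.331, -0.223], TCP at [142.474, 505.304, 202.694] pointing down, gripper open.
Joint ranges: [-2.94, 2.94], [-0.97, 2.17], [0.19, 2.56], [-1.23, 4.37], [0.02, 3.11], [-2.88, 2.88]. Speed limits (rad/s): [2.39, 2.39, 3.01, 3.14, 3.14, 3.14].

## Interface

Orientations are given as a unit quaternion [w, x, y, z].
In Python, from rig import ctrl gives the robot as it stands.
- The arm moves only by the tool arm_command, never from a script. Its argument "plan" is a list of rows, each a list of 5 numbers: the shift along the tool's x, y, z in m, then the turn about the tool's x in rad, then the opening, from 0 (shut) to 1 (fully open). A call has 1 to 12 rows; each row shifts and turns the commanded pose from where the row before left it, along the tool's axes as they then stand; what a row does not reach is not made up. A row lasts 1/8 s, in which the tool goes at most 62.5 mm and 10.7 degrees, less where a joint would pass 70% of its speed; a pose out of reach is approached as far as the arm can. A call with a gripper value outside its range is refused whole. The fingers move at their own pace and stop on an object; "squeeze" is the grip in N (left out, the last holds). Time passes only in rows, so rows that do not move let the fingers close. It gives the time, the measured TCP pose, the force and the opening at its end, in the units of the state.
- ctrl.sense(): the state, without advancing time (a new reading comes with each control period).
- ctrl.capture(name): name is "scene" or "side" or "wrist"; returns a dict with "color" (384x512x3 uint8, red, green, blue), "fx", "fy", "cx", "cy" (pixels), "xyz" and "orientation" of the camera in the world; the wrist camera has in their place "hand_eye" (4x4, takes a point from camera to tool coordinates, whose origin is the TCP and whose axes are the tool frame's). Camera axes: x right, y up, looking along -z (the intrinsics and any distortion apply to the point x, -y, -z); pixel columns grow to the right and rows downward; lengths in mm; the calibration is good to about 2 mm. A picture is of the moment at which its call begins: read the wrist's pose just before it. There is no depth.
- ctrl.finish_job(): hands the job in, once; it reports no verdict.
Trained networks look in the newest picture that a camera, given by its name, has taken for a name from the list of things; names that differ only in an ending like _2 or _b are one class to them, and where a whole thing is asked for, a point or a joint stands for the part that bears it (a point fixed in the world has none). Each returns a list of dicts, best first, with "score" (0 to 1); they miss things now and then, are a little off and sometimes report something else, mostly with a low value. They report only what shows in the picture. A call takes as long as a camera call.
- ctrl.spot_in(camera, query): "uv" ([column, row] in pixels, amid what is visible of it).
- ctrl.regions_of(camera, query): "mask" (384x512 bool, what is visible of it) and "uv" ([column, row] in pixels, amid what is visible of it).
- ctrl.place_of(camera, query): "uv" ([column, row] in pixels: a listed point, or the origin of a listed thing).
The state is a dict: "time_s": time; "joints": joint angles; "dq": joint speeds; "tau": joint torques, N m; "eef_pos": TCP position; "ee_rot": TCP orientation; "force": force on the tool from outside, world axes, zero at the start; "wrist_torque": the same for the moment, N m; "grip_width": opening from 0.0 (shut) to 1.0 (fully open).
Only numpy, scipy, OpenCV 4.12 (cv2) and the standard library are available. Lean on these libraries where they do the work, as an engineer would, in place of code of your own. Each camera call takes 0.05 s, during which the arm holds its last target.

## Task

The bracket is already loaded in the drilling jig: swing the hinged leaf fully shut, then start the orange-winged clamp screw the careful way: turn it backward (anticlockwise seen from above), letting it hang free enough to fall, until it drops into its thread, and then forward (clockwise) one turn so that it is started by one turn and no more. Finish still gripping the wing, with the leaf shut and the screw standing still; the program ends while holding it. Leave the bracket and the things lying around the jig where they are.

Things in the scene. Friction and masses are not known exactly. Their poses are not given: they have to be found in the camera images.
- leaf (a joint): Angle of the jig's hinged leaf (aluminium plate) in rad: 0 = shut (level), grows as it swings up; range 0 to 1.3, starts ajar. The hinge is stiff: the leaf stays where it is left; some 3 N down near its front edge swings it shut.
- screw_drop (a joint): How far the captive screw has slid down through the leaf, m: 0 = drawn up, 0.026 = collar on the leaf. It falls by its own weight: 0.026 with the leaf ajar; shutting pushes it up to 0.004-0.006, resting on the thread's end. Turned backward it creeps to 0.004, then drops 8 mm to 0.012; each turn forward from there adds 8 mm (0.020 after one). About 1 mm play.
- screw_turn (a joint): Turn of the screw in rad, counted over several turns: grows clockwise seen from above (forward), falls anticlockwise (backward). Right-hand thread, 8 mm a turn. Starts within 0.4 of 0. The thread drops somewhere 0.35 to 1.65 rad back from the start, different each time and not to be seen beforehand. It turns lightly (0.01 N m).
- grip (a point): Grip point on the screw's axis inside the orange wing: an upright bar 56 mm along the point's x, 14 mm thick along its y, 40 mm high along z (17 mm above and 23 mm below this point), standing on a brass collar 40 mm across and 6 mm thick. Turns and drops with the screw. With the leaf shut it is 127 mm above the bench less screw_drop. The screw weighs 0.26 kg.
- leaf_hinge (a point): Middle of the leaf's hinge line, 50 mm above the bench, turning with the leaf. x points from the leaf's free end to the hinge, y along the hinge. The leaf lies from 10 to 205 mm toward -x, 55 mm to each side; its flat top face is 20 mm along +z (70 mm above the bench when shut). The screw's axis is 170 mm toward -x; the plate is clear from 30 mm off it.
- jig: The jig's aluminium base, 240 x 150 x 20 mm, fixed to the bench; origin at the centre of its underside, x toward the hinge end, y along the hinge. The nest and the hinge (at x = +95 mm, 50 mm up) stand on it.
- boss: Round brass threaded boss on the jig's base under the screw, 44 mm across (56 mm at its foot), 33 mm high; origin at the centre of its underside, 20 mm above the bench and 75 mm from the jig's origin toward -x. Fixed.
- screw: The captive clamp screw as a whole (brass spindle 26 mm over the thread, collar, orange wing); origin on its axis, 57 mm below the grip point.
- bracket_mid (a point): Middle of the blue printed bracket (70 x 60 x 25 mm) that lies loaded in the jig's nest, under the leaf. Loose.
- screwdriver: Screwdriver with a red handle, 170 mm long, lying on the bench to the right of the jig (-y side). Bystander.
- ring: Black printed ring, 68 mm across, 22 mm high, on the bench to the left of the jig (+y side). Bystander.
- figure: Red printed figure, 38 mm across, 68 mm tall, farther left. Bystander.
- octopus: Blue printed octopus, about 110 mm across, 53 mm high, farther left. Bystander.
- pot: Yellow printed cup, 52 mm across, 50 mm high, on the right. Bystander.
- spray: Spray can, 56 mm across, 170 mm tall, on the right. Bystander.

How it is judged (in metres and radians):
On the way, in this order (a step that is already met when the one before it is completed fails the run):
1. the leaf is shut (value of joint leaf below 0.03 rad and value of joint screw_drop below 0.008 m), for 0.2 s.
2. turned backward, the screw has dropped into its thread (value of joint leaf below 0.03 rad and value of joint screw_turn below -0.5 rad and value of joint screw_drop above 0.009 m), for 0.1 s.
3. turned forward, the screw is started by one turn (value of joint leaf below 0.03 rad and value of joint screw_drop above 0.0165 m), for 0.1 s.
At the end, for the whole second after the job is handed in: Leaf shut (within 0.03 rad); screw one turn past the drop, give or take three tenths (16.5 to 22.5 mm down its travel) and still; the fingers hold its wing (within 35 mm of the grip point, over 3 N); the bracket lies in the nest, within 15 mm of its start (all of step 3 and value of joint screw_drop below 0.0225 m and contact force between the fingers and screw above 3 N and distance between the grasp point and grip below 0.035 m and angular speed of screw below 0.1 rad/s and distance of bracket_mid from where it was at the start of the episode below 0.015 m); the arm keeps its last pose, push and grip.
It fails at once if a bystander is pushed away or knocked over (distance of any of screwdriver, ring, figure, octopus, pot, spray from where it was at the start of the episode above 0.03 m or angle between any of figure, pot, spray's own z axis and vertical above 0.6 rad).
It also fails if it takes over 72 s, if anything falls off the work surface, if the arm or the gripper's body presses on something with over 40 N, if the wrist force passes 120 N, or if a joint passes its speed limit or range.

## Working session

There is one attempt and no reset: what is moved stays moved. The work goes in short steps, Python scripts to look and compute and a tool call to move; the robot and the scene stay as the last step left them, time stands still between calls to the robot, and variables do not carry over. Pictures are saved under pics/ and viewed, and the job is handed in when it is done.

Besides the shell and the picture viewer there is one more tool, called in YAML: its name, and indented under it one key for each argument. arm_command: Moves the arm, as the interface text tells. Its arguments: {"type":"object","properties":{"plan":{"type":"array"},"squeeze":{"type":"number"}},"required":["plan"]}

```bash
ls; mkdir -p pics; python3 - <<'E'
from rig import ctrl
import cv2
s=ctrl.sense(); print(s)
for n in ["scene","side","wrist"]:
    c=ctrl.capture(n); cv2.imwrite(f"pics/{n}0.png",c["color"][:,:,::-1])
    print(n,{k:v for k,v in c.items() if k!="color"})
    for q in ["grip","leaf_hinge","jig","boss","screw","bracket_mid","screwdriver"]:
        print(q,[(r["score"],r["uv"]) for r in ctrl.place_of(n,q)][:2])
E
```

```text
pics
{'time_s': 0.0, 'joints': array([ 1.07260905e+00,  3.13462333e-01,  1.49844361e+00,  3.09574462e-06,
        1.33102068e+00, -2.23363615e-01]), 'dq': array([ 0.00047658, -0.00041974, -0.00150091,  0.00113983, -0.00144642,
        0.00011829]), 'tau': array([-1.68190341e-03, -4.12250876e+01, -2.59744209e+01, -3.12065185e-04,
        4.05482599e-03,  1.61137058e-05]), 'eef_pos': array([142.31790744, 505.02909997, 202.12634254]), 'ee_rot': array([ 0.70027381,  0.09641869,  0.70060877, -0.09730048]), 'force': array([-0.34431364, -0.31706483,  0.40652352]), 'wrist_torque': array([ 0.02217496, -0.01194652, -0.00145664]), 'grip_width': 1.0020627981683137}
scene {'fx': 426.38782892427025, 'fy': 426.38782892427025, 'cx': 259.8467745779694, 'cy': 193.0466982213026, 'xyz': array([1438.06551355,  421.46117516,  925.1764784 ]), 'orientation': array([0.47467158, 0.22679221, 0.3627693 , 0.76918829])}
grip [(0.67, [275.7, 186.2]), (0.67, [278.4, 193.4])]
leaf_hinge [(0.8, [259.6, 251.4])]
jig [(0.75, [270.1, 242.2])]
boss []
screw [(0.55, [278.7, 193.2])]
bracket_mid [(0.43, [152.0, 193.5])]
sc
[... 366 characters left out ...]
.5])]
boss [(0.54, [258.4, 239.2])]
screw [(0.58, [248.1, 207.8])]
bracket_mid [(0.95, [223.2, 232.6])]
screwdriver [(0.68, [248.7, 214.2]), (0.36, [226.4, 232.3])]
wrist {'fx': 265.6844378270185, 'fy': 265.6844378270185, 'cx': 250.74925253795624, 'cy': 193.60494182797, 'hand_eye': array([[-2.14342701e-04,  3.17160553e-01, -9.48371835e-01,
        -1.71208091e+02],
       [ 9.99999151e-01, -1.15129396e-03, -6.11034119e-04,
         1.08077308e+00],
       [-1.28565069e-03, -9.48371161e-01, -3.17160036e-01,
        -8.22213905e+01],
       [ 0.00000000e+00,  0.00000000e+00,  0.00000000e+00,
         1.00000000e+00]])}
grip []
leaf_hinge []
jig []
boss []
screw []
bracket_mid []
screwdriver []
```

View pics/scene0.png

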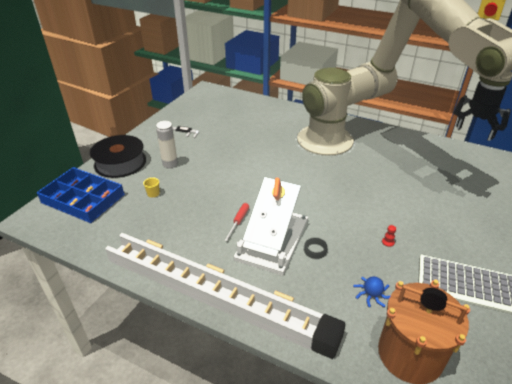

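View pics/side0.png

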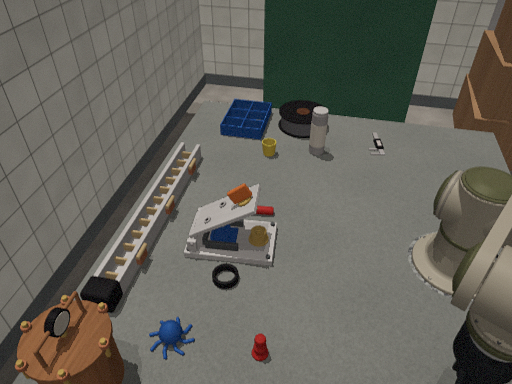

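View pics/wrist0.png

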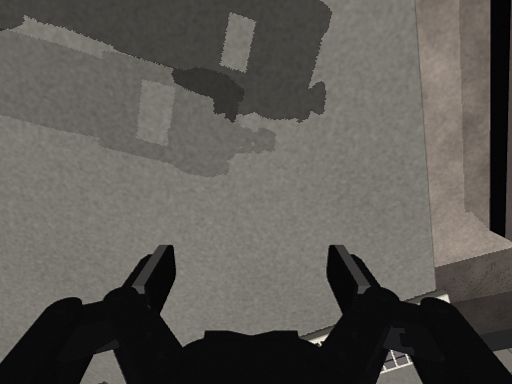

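```bash
cat > h.py <<'E'
import numpy as np, cv2
from scipy.spatial.transform import Rotation as R
from rig import ctrl
def cam(c):
    if "hand_eye" in c: raise Exception
    q=c["orientation"]; return np.array(c["xyz"]),R.from_quat([q[1],q[2],q[3],q[0]]).as_matrix()
def wcam(c,s):
    q=s["ee_rot"];T=R.from_quat([q[1],q[2],q[3],q[0]]).as_matrix();H=c["hand_eye"]
    return np.array(s["eef_pos"])+T@H[:3,3],T@H[:3,:3]
def ray(c,P,uv):
    o,M=P; d=M@np.array([(uv[0]-c["cx"])/c["fx"],-(uv[1]-c["cy"])/c["fy"],-1]); return o,d/np.linalg.norm(d)
def atz(c,P,uv,z):
    o,d=ray(c,P,uv); return o+d*(z-o[2])/d[2]
def proj(c,P,X):
    o,M=P; p=(np.atleast_2d(X)-o)@M; return np.c_[c["cx"]+c["fx"]*p[:,0]/-p[:,2], c["cy"]-c["fy"]*p[:,1]/-p[:,2]]
def tri(rs):
    A=np.zeros((3,3));b=np.zeros(3)
    for o,d in rs: Q=np.eye(3)-np.outer(d,d);A+=Q;b+=Q@o
    x=np.linalg.solve(A,b); return x,[np.linalg.norm((np.eye(3)-np.outer(d,d))@(x-o)) for o,d in rs]
def save(name,img,box=None,f=1):
    if box: img=img[box[1]:box[3],box[0]:box[2]]
    if f!=1: img=cv2.resize(img,None,fx=f,fy=f,interpolation=cv2.INTER_CUBIC)
    cv2.imwrite("pics/"+name+".png",img[:,:,::-1])
E
python3 - <<'E'
from h import *
np.set_printoptions(precision=1,suppress=True)
C={n:ctrl.capture(n) for n in("scene","side")};P={n:cam(C[n]) for n in C}
save("scene1",C["scene"]["color"],(210,160,340,290),6 and 5)
save("side1",C["side"]["color"],(170,170,300,280),5)
for n in C:
    for q,z in [("jig",0),("boss",20),("leaf_hinge",50),("bracket_mid",40)]:
        for r in ctrl.place_of(n,q): print(n,q,r["score"],r["uv"],atz(C[n],P[n],r["uv"],z))
    for q,z in [("screwdriver",10),("ring",11),("pot",25),("spray",85),("grip",130)]:
        for r in ctrl.spot_in(n,q): print(n,q,r["score"],r["uv"],atz(C[n],P[n],r["uv"],z))
E
```

```text
scene jig 0.87 [272.2, 238.9] [605.3  52.3   0. ]
scene leaf_hinge 0.7 [264.2, 251.9] [705.7  73.9  50. ]
scene screwdriver 0.74 [242.0, 212.4] [550.6 -80.7  10. ]
scene ring 0.8 [316.3, 242.7] [570.5 180.1  11. ]
scene pot 0.69 [150.3, 182.6] [ 572.5 -425.4   25. ]
scene spray 0.58 [164.9, 145.2] [ 430.5 -458.5   85. ]
scene grip 0.66 [275.5, 191.2] [539.8  29.  130. ]
side jig 0.64 [250.9, 209.8] [584.3 -90.6   0. ]
side jig 0.6 [232.9, 242.6] [602.9  55.4  -0. ]
side boss 0.7 [223.7, 232.0] [633.4  39.5  20. ]
side boss 0.66 [256.1, 238.9] [537.9  45.8  20. ]
side leaf_hinge 0.61 [197.6, 224.7] [702.6  56.3  50. ]
side leaf_hinge 0.29 [251.2, 205.8] [574.7 -53.9  50. ]
side bracket_mid 0.9 [224.7, 234.0] [622.3  65.3  40. ]
side bracket_mid 0.67 [172.0, 338.9] [647.3 396.3  40. ]
side screwdriver 0.56 [239.9, 197.3] [ 628.8 -129.5   10. ]
side ring 0.78 [226.9, 280.9] [580.5 197.7  11. ]
side pot 0.52 [268.0, 145.5] [ 595.5 -417.5   25. ]
side spray 0.74 [318.2, 129.3] [ 424.3 -470.4   85. ]
side spray 0.4 [239.2, 192.6] [612.9 -64.3  85. ]
side spray 0.27 [256.2, 237.0] [525.9 100.3  85. ]
side grip 0.81 [237.1, 195.9] [600.7   3.  130. ]
```

```bash
python3 -c "
import cv2,os
for n in('scene1','side1'): print(cv2.imread(f'pics/{n}.png').shape)"
```

```text
(650, 650, 3)
(550, 650, 3)
```

View pics/scene1.png

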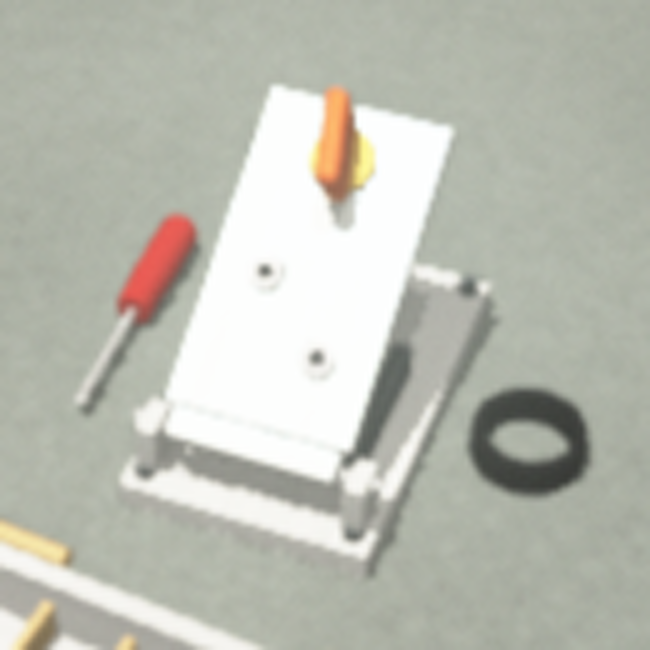

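View pics/side1.png

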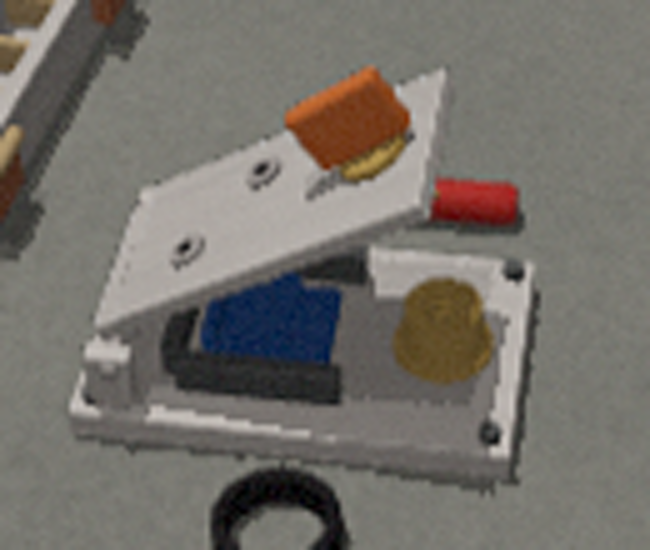

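```bash
cat > fit.py <<'E'
from h import *
from scipy.optimize import least_squares
np.set_printoptions(precision=2,suppress=True)
C={n:ctrl.capture(n) for n in("scene","side")};P={n:cam(C[n]) for n in C}
obs=[("side","b",(120,75,20),(75,410)),("side","b",(-120,75,20),(500,465)),("side","b",(-120,-75,20),(535,262)),
("side","b",(120,75,0),(75,440)),("side","b",(-120,75,0),(495,488)),
("scene","b",(120,-75,20),(122,470)),("scene","b",(120,75,20),(372,553)),("scene","b",(-120,75,20),(493,283)),("scene","b",(120,75,0),(370,575)),
("side","l",(-205,-55,20),(443,70)),("side","l",(-205,55,20),(425,207)),("side","l",(-10,55,20),(95,330)),("side","l",(-10,-55,20),(148,190)),
("scene","l",(-205,-55,20),(272,85)),("scene","l",(-205,55,20),(453,128)),("scene","l",(-10,55,20),(350,455)),("scene","l",(-10,-55,20),(165,400))]
off={"side":(170,170),"scene":(210,160)}
def pt(p,f,X):
    x,y,a,t=p; X=np.array(X,float)
    if f=="l":
        # leaf rotates up about hinge y
        X=np.array([95+X[0]*np.cos(t)+X[2]*np.sin(t), X[1], 50-X[0]*np.sin(t)+X[2]*np.cos(t)])
    return np.array([x+X[0]*np.cos(a)-X[1]*np.sin(a), y+X[0]*np.sin(a)+X[1]*np.cos(a), X[2]])
def res(p): return np.concatenate([proj(C[n],P[n],pt(p,f,X))[0]-(np.array(uv)/5+off[n]) for n,f,X,uv in obs])
s=least_squares(res,[604,53,0.1,0.3],loss="soft_l1"); p=s.x
print(p); print(res(p).reshape(-1,2))
np.save("fit.npy",p)
print("axis",pt([*p[:3],0],"l",(-170,0,20)),"grip now",pt(p,"l",(-170,0,20+33-0)))
print("mid top front",pt(p,"l",(-190,0,20)),"boss",pt(p,"b",(-75,0,20)))
E
python3 fit.py
```

```text
[606.87  55.75   0.09   0.55]
[[-2.66  1.29]
 [ 1.29 -0.81]
 [-0.59  0.56]
 [-1.85  0.26]
 [ 2.07 -0.45]
 [-0.56  1.87]
 [-0.52  0.38]
 [ 0.04 -0.62]
 [-0.41  0.73]
 [-0.02  0.11]
 [-1.95  0.56]
 [ 1.65 -0.89]
 [ 0.64 -0.46]
 [ 0.42 -0.41]
 [ 0.38 -0.35]
 [ 0.43 -0.9 ]
 [ 0.13 -0.65]]
axis [532.16  49.07  70.  ] grip now [585.17  53.81 184.43]
mid top front [550.95  50.75 166.86] boss [532.16  49.07  20.  ]
```

```bash
cat > to.py <<'E'
from h import *
np.set_printoptions(precision=3,suppress=True)
def pose():
    s=ctrl.sense(); q=s["ee_rot"]; T=R.from_quat([q[1],q[2],q[3],q[0]]).as_matrix(); return s,s["eef_pos"],T
def rep(targets=[]):
    s,p,T=pose(); psi=np.arctan2(T[1,1],T[0,1])
    print("t",s["time_s"],"tcp",p,"toolx",T[:,0],"yaw_y(deg)",np.degrees(psi),"q",s["joints"],"F",s["force"],"M",s["wrist_torque"],"g",s["grip_width"])
    for t in targets: print("->",t,"tool shift m",(T.T@(np.array(t)-p))/1000)
    return s,p,T
E
python3 - <<'E'
from to import *
p=np.load("fit.npy")
import runpy
from math import *
def L(t,X):
    x,y,a,_=p
    J=[95+X[0]*cos(t)+X[2]*sin(t),X[1],50-X[0]*sin(t)+X[2]*cos(t)]
    return np.array([x+J[0]*cos(a)-J[1]*sin(a),y+J[0]*sin(a)+J[1]*cos(a),J[2]])
rep([L(p[3],(-196,45,20))+[0,0,60],L(0,(-196,45,20))])
print("yaw jig",degrees(p[2]))
for t in np.linspace(p[3],0,8): print(round(t,3),L(t,(-196,45,20)))
E
```

```text
t 2.3 tcp [142.475 505.316 202.696] toolx [ 0.  0. -1.] yaw_y(deg) 74.25575558162488 q [ 1.073  0.313  1.498 -0.     1.331 -0.223] F [0.501 0.739 0.333] M [-0.001 -0.041 -0.019] g 1.000919005186981
-> [541.858  95.118 230.013] tool shift m [-0.027 -0.286  0.496]
-> [502.262  91.58   70.   ] tool shift m [ 0.133 -0.301  0.459]
yaw jig 5.104691261499945
0.553 [541.858  95.118 170.013]
0.474 [532.905  94.318 157.301]
0.395 [524.98   93.61  143.919]
0.316 [518.132  92.998 129.951]
0.237 [512.404  92.486 115.483]
0.158 [507.832  92.078 100.606]
0.079 [504.444  91.775  85.414]
0.0 [502.262  91.58   70.   ]
```

arm_command:
  plan:
    - [-0.0025,-0.024,0.0415,0,0]
    - [-0.0025,-0.024,0.0415,0,0]
    - [-0.0025,-0.024,0.0415,0,0]
    - [-0.0025,-0.024,0.0415,0,0]
    - [-0.0025,-0.024,0.0415,0,0]
    - [-0.0025,-0.024,0.0415,0,0]
    - [-0.0025,-0.024,0.0415,0,0]
    - [-0.0025,-0.024,0.0415,0,0]
    - [-0.0025,-0.024,0.0415,0,0]
    - [-0.0025,-0.024,0.0415,0,0]
    - [-0.0025,-0.024,0.0415,0,0]
    - [-0.0025,-0.024,0.0415,0,0]
  squeeze: 20

```text
time_s: 3.8
eef_pos: [544.6, 91.7, 232.8]
ee_rot: [0.701, 0.097, 0.7, -0.097]
force: [-0.9, 0.3, 0.3]
grip_width: 0.003
```

arm_command:
  plan:
    - [0,0,0,0.185,0]
    - [0,0,0,0.185,0]
    - [0,0,0,0.185,0]
    - [0,0,0,0.185,0]
    - [0,0,0,0.185,0]
    - [0,0,0,0.185,0]
    - [0,0,0,0.185,0]
    - [0,0,0,0.185,0]
    - [0,0,0,0.185,0]
    - [0,0,0,0.185,0]
    - [0,0,0,0.185,0]
    - [0,0,0,0.185,0]

```text
time_s: 5.3
eef_pos: [543.6, 93.0, 232.7]
ee_rot: [0.223, 0.671, 0.223, -0.671]
force: [0.0, -1.1, -0.2]
grip_width: 0.002
```

arm_command:
  plan:
    - [0,0,0,0.185,0]
    - [0,0,0,0.185,0]
    - [0,0,0,0.19,0]
    - [0,0,0,0,0]

```text
time_s: 5.8
eef_pos: [543.7, 93.0, 232.7]
ee_rot: [0.032, 0.706, 0.032, -0.706]
force: [0.4, -0.0, 0.2]
grip_width: -0.0
```

```bash
python3 - <<'E'
from to import *
s,p,T=rep([[541.9,95.1,175],[502.3,91.6,70]])
c=ctrl.capture("wrist"); save("w1",c["color"])
c=ctrl.capture("side"); save("s1",c["color"],(150,100,310,260),4)
E
```

```text
t 5.8 tcp [543.656  92.976 232.688] toolx [ 0. -0. -1.] yaw_y(deg) -84.78871702215484 q [-0.043  0.353  1.365 -0.     1.424  1.437] F [ 0.394 -0.049  0.243] M [-0.002 -0.003  0.055] g -5.9020719174638245e-05
-> [541.9, 95.1, 175] tool shift m [ 0.058 -0.002  0.002]
-> [502.3, 91.6, 70] tool shift m [ 0.163 -0.002  0.041]
```

View pics/w1.png

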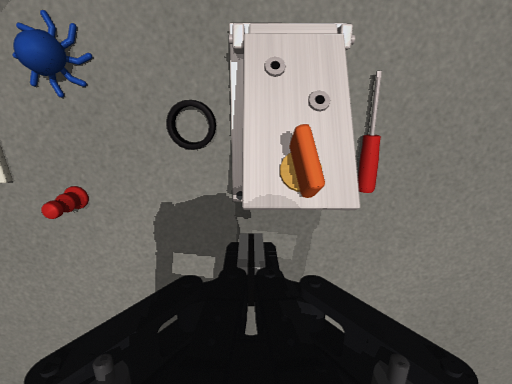

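View pics/s1.png

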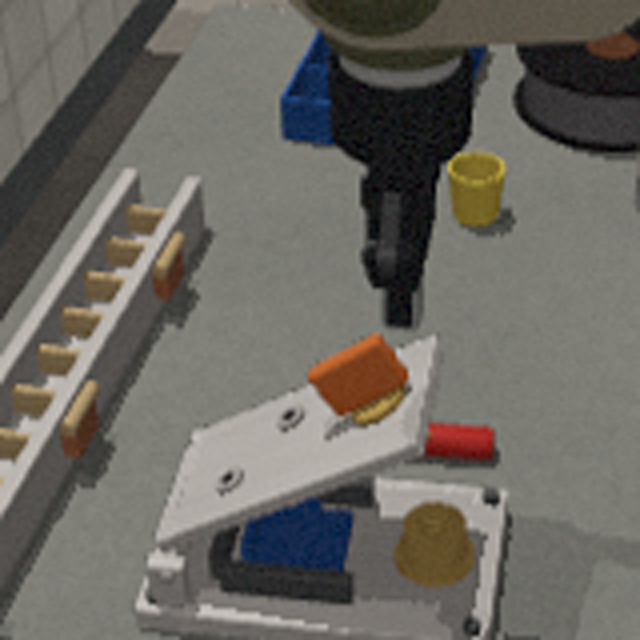

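arm_command:
  plan:
    - [0.02,-0.002,0.002,0,0]
    - [0.02,0,0,0,0]
    - [0.018,0,0,0,0]
    - [0.006,0,0.0045,0,0]
    - [0.006,0,0.0045,0,0]
    - [0.007,0.0005,0.004,0,0]
    - [0.007,0,0.004,0,0]
    - [0.007,0.0005,0.0035,0,0]
    - [0.007,0,0.0035,0,0]
    - [0.007,0.0005,0.003,0,0]
    - [0.0075,0,0.003,0,0]
    - [0,0,0,0,0]

```text
time_s: 7.4
eef_pos: [511.3, 90.6, 119.6]
ee_rot: [-0.032, -0.706, -0.032, 0.707]
force: [0.3, -1.0, -1.1]
grip_width: 0.003
```

```bash
python3 - <<'E'
from to import *
s,p,T=rep([[502.3,91.6,70]])
c=ctrl.capture("side"); save("s2",c["color"],(150,100,310,260),4)
E
```

```text
t 7.4 tcp [511.295  90.604 119.638] toolx [-0.001  0.    -1.   ] yaw_y(deg) -84.88400494583588 q [-0.05   0.382  1.63  -0.     1.131  1.431] F [ 0.301 -0.958 -1.075] M [ 0.056 -0.011 -0.003] g 0.002634126151250199
-> [502.3, 91.6, 70] tool shift m [ 0.05  -0.002  0.009]
```

View pics/s2.png

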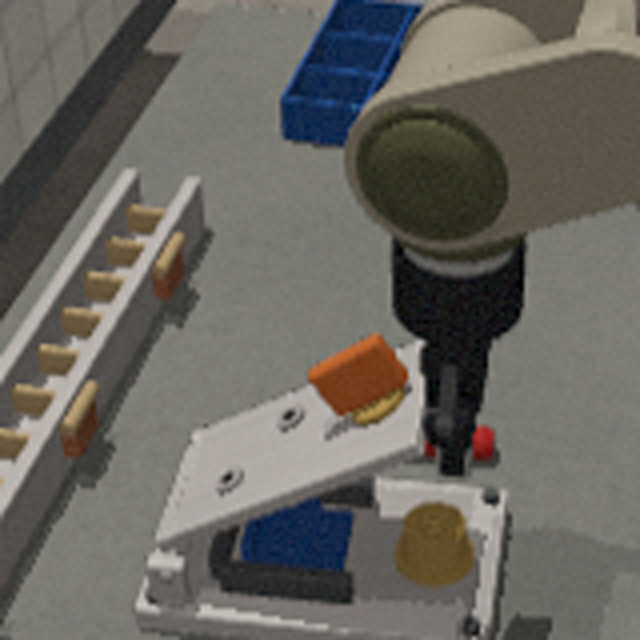

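arm_command:
  plan:
    - [-0.03,0,0,0,0]
    - [-0.03,0,0,0,0]
    - [-0.012,0,0,0,0]
    - [0,-0.002,-0.022,0,0]
    - [0,-0.002,-0.022,0,0]
    - [0.012,0,0,0,0]
    - [0.012,0,0,0,0]
    - [0.007,0,0,0,0]
    - [0.006,0,0.004,0,0]
    - [0.006,0,0.004,0,0]
    - [0,0,0,0,0]

```text
time_s: 8.82
eef_pos: [546.7, 97.8, 149.0]
ee_rot: [-0.032, -0.706, -0.032, 0.707]
force: [1.0, 0.3, 0.5]
grip_width: -0.004
```

```bash
python3 - <<'E'
from to import *
s,p,T=rep()
c=ctrl.capture("side"); save("s3",c["color"],(150,100,310,260),4)
E
```

```text
t 8.825 tcp [546.739  97.824 148.984] toolx [-0.001  0.    -1.   ] yaw_y(deg) -84.88149785559916 q [-0.034  0.425  1.483 -0.     1.234  1.448] F [0.988 0.308 0.476] M [-0.026 -0.025  0.005] g -0.004472091650782869
```

View pics/s3.png

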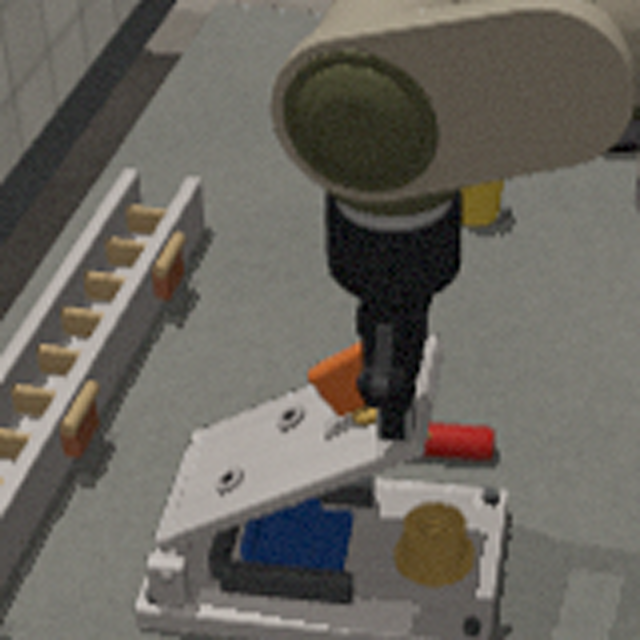

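arm_command:
  plan:
    - [0,0.006,0,0,0]
    - [0.006,0,0.004,0,0]
    - [0.006,0,0.0035,0,0]
    - [0.0065,0,0.003,0,0]
    - [0.0065,0.0005,0.003,0,0]
    - [0.0065,0,0.0025,0,0]
    - [0.0065,0,0.0025,0,0]
    - [0.0065,0.0005,0.002,0,0]
    - [0.007,0,0.002,0,0]

```text
time_s: 10.0
eef_pos: [525.3, 88.8, 97.2]
ee_rot: [-0.032, -0.706, -0.032, 0.706]
force: [-0.7, -0.6, 1.2]
grip_width: -0.001
```

```bash
python3 - <<'E'
from to import *
s,p,T=rep()
c=ctrl.capture("side"); save("s4",c["color"],(150,100,310,260),4)
E
```

```text
t 10.0 tcp [525.311  88.773  97.209] toolx [-0. -0. -1.] yaw_y(deg) -84.8869514327394 q [-0.053  0.436  1.615 -0.     1.091  1.429] F [-0.653 -0.63   1.197] M [-0.037  0.048 -0.009] g -0.0005693897407117945
```

View pics/s4.png

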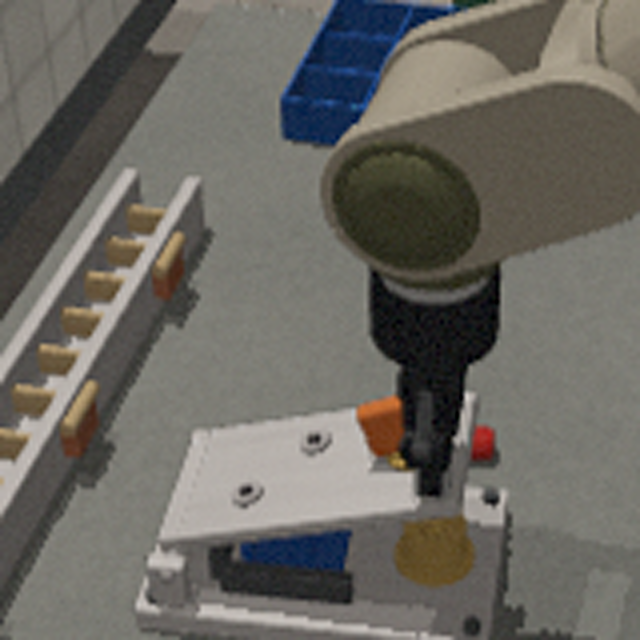

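arm_command:
  plan:
    - [0.006,0,0.0015,0,0]
    - [0.006,0,0.0015,0,0]
    - [0.006,0,0.001,0,0]
    - [0.006,0,0.001,0,0]
    - [0.004,0,0,0,0]
    - [0,0,0,0,0]

```text
time_s: 10.8
eef_pos: [520.3, 88.4, 69.4]
ee_rot: [-0.032, -0.706, -0.032, 0.707]
force: [-0.6, 0.8, 1.0]
grip_width: -0.0
```

```bash
python3 - <<'E'
from to import *
s,p,T=rep()
E
```

```text
t 10.8 tcp [520.348  88.415  69.355] toolx [-0.  0. -1.] yaw_y(deg) -84.88450728631014 q [-0.054  0.463  1.656  0.     1.022  1.428] F [-0.613  0.823  1.045] M [ 0.018 -0.034 -0.008] g -0.0003462860125483271
```

arm_command:
  plan:
    - [0.0015,0,0,0,0]
    - [0.0015,0,0,0,0]
    - [0.0,0,0,0,0]

```text
time_s: 11.18
eef_pos: [520.5, 88.4, 66.7]
ee_rot: [0.032, 0.706, 0.032, -0.706]
force: [0.3, 1.0, 0.6]
grip_width: -0.004
```

```bash
python3 - <<'E'
from to import *
s,p,T=rep()
E
```

```text
t 11.175 tcp [520.476  88.379  66.668] toolx [ 0. -0. -1.] yaw_y(deg) -84.88313020330807 q [-0.054  0.467  1.659 -0.     1.016  1.428] F [0.332 1.024 0.574] M [ 0.001 -0.027 -0.029] g -0.0040403819989557705
```

arm_command:
  plan:
    - [0.002,0,0,0,0]
    - [0.002,0,0,0,0]
    - [0.0,0,0,0,0]

```text
time_s: 11.55
eef_pos: [520.4, 88.4, 62.6]
ee_rot: [-0.032, -0.706, -0.032, 0.706]
force: [-0.8, 0.0, -0.7]
grip_width: 0.0
```

```bash
python3 - <<'E'
from to import *
s,p,T=rep()
c=ctrl.capture("side"); save("s5",c["color"],(150,100,310,260),4)
c=ctrl.capture("wrist"); save("w5",c["color"])
E
```

```text
t 11.55 tcp [520.399  88.391  62.585] toolx [-0. -0. -1.] yaw_y(deg) -84.88224557399349 q [-0.054  0.473  1.662 -0.     1.007  1.428] F [-0.815  0.013 -0.714] M [ 0.001  0.036 -0.038] g 0.00021248075254756907
```

View pics/s5.png

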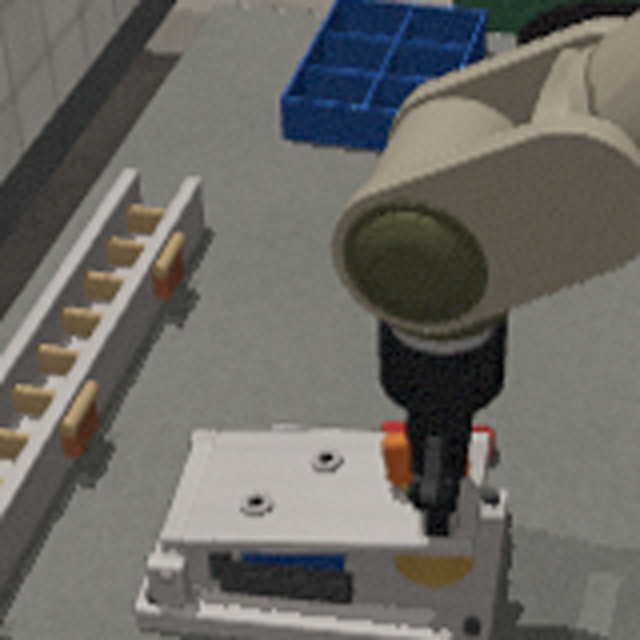

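View pics/w5.png

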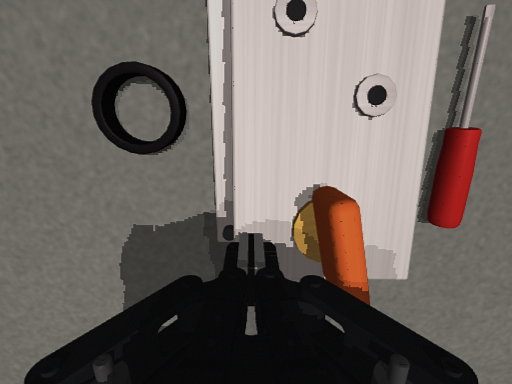

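```bash
python3 - <<'E'
from to import *
from math import *
p=np.load("fit.npy")
c=ctrl.capture("side");P=cam(c)
def L(t,X):
    x,y,a,_=p
    J=[95+X[0]*cos(t)+X[2]*sin(t),X[1],50-X[0]*sin(t)+X[2]*cos(t)]
    return np.array([x+J[0]*cos(a)-J[1]*sin(a),y+J[0]*sin(a)+J[1]*cos(a),J[2]])
img=cv2.resize(c["color"],None,fx=4,fy=4,interpolation=cv2.INTER_CUBIC)
for t,col in((0,(255,0,0)),(0.1,(0,0,255))):
    for z in (20,):
        q=proj(c,P,[L(t,X) for X in((-10,-55,z),(-205,-55,z),(-205,55,z),(-10,55,z))])*4+2
        cv2.polylines(img,[q.astype(int)],True,col,1)
save("s6",img[600:1040,600:1300])
s,q,T=rep()
print(proj(c,P,q))
E
```

```text
t 11.7 tcp [520.476  88.404  62.644] toolx [ 0.  0. -1.] yaw_y(deg) -84.8827605585674 q [-0.054  0.473  1.662  0.     1.007  1.428] F [-0.155 -0.655 -1.369] M [-0.002  0.022  0.015] g -0.00042847759807967576
[[259.151 240.095]]
```

View pics/s6.png

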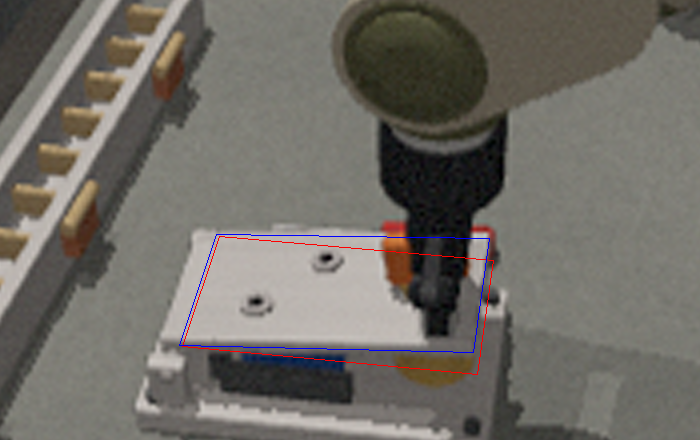

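```bash
python3 - <<'E'
from to import *
c=ctrl.capture("side");P=cam(c)
for X in ([543.7,93,232.7],[546.7,97.8,149],[511.3,90.6,119.6],[525.3,88.8,97.2],[520.5,88.4,62.6],[0,0,0]):
    u=proj(c,P,X)[0]; print(X,u,(u-[150,100])*4)
E
```

```text
[543.7, 93, 232.7] [249.839 190.097] [399.354 360.389]
[546.7, 97.8, 149] [248.411 217.05 ] [393.645 468.2  ]
[511.3, 90.6, 119.6] [262.707 225.705] [450.826 502.819]
[525.3, 88.8, 97.2] [257.418 230.618] [429.673 522.47 ]
[520.5, 88.4, 62.6] [259.142 240.104] [436.569 560.418]
[0, 0, 0] [454.207 263.573] [1216.827  654.29 ]
```

```bash
python3 - <<'E'
from to import *
s,p,T=rep()
c=ctrl.capture("wrist");P=wcam(c,s)
for d in (0,-10,-19,-30): print(d,proj(c,P,p+T[:,0]*d))
img=c["color"]
save("w6",img,(190,180,330,300),5)
c=ctrl.capture("scene");P=cam(c);u=proj(c,P,p)[0];print(u)
i=c["color"].copy(); cv2.circle(i,(int(round(u[0])),int(round(u[1]))),1,(0,255,0),-1); save("c6",i,(210,100,340,230),5)
E
```

```text
t 11.75 tcp [520.454  88.43   62.63 ] toolx [-0.  0. -1.] yaw_y(deg) -84.88301445659063 q [-0.054  0.473  1.662  0.     1.007  1.428] F [-0.344 -0.168 -0.407] M [ 0.038  0.001 -0.004] g 0.000758958257522608
0 [[252.37  225.976]]
-10 [[252.45  232.421]]
-19 [[252.529 238.835]]
-30 [[252.637 247.605]]
[295.299 210.37 ]
```

View pics/w6.png

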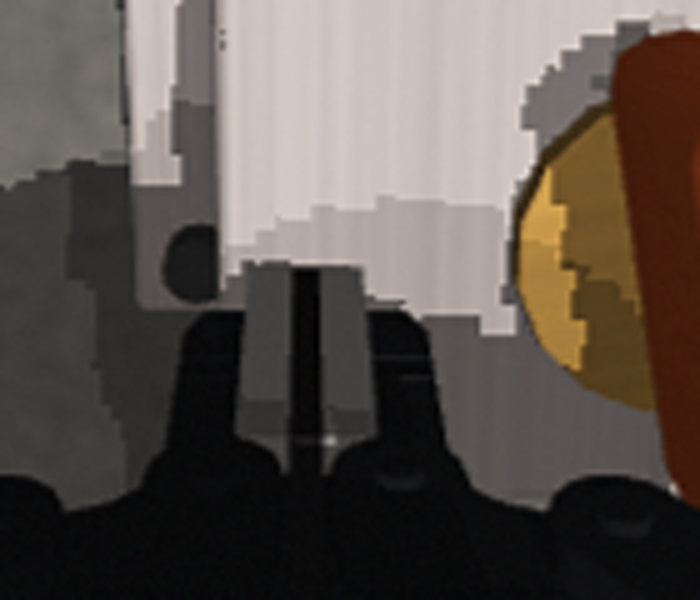

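View pics/c6.png

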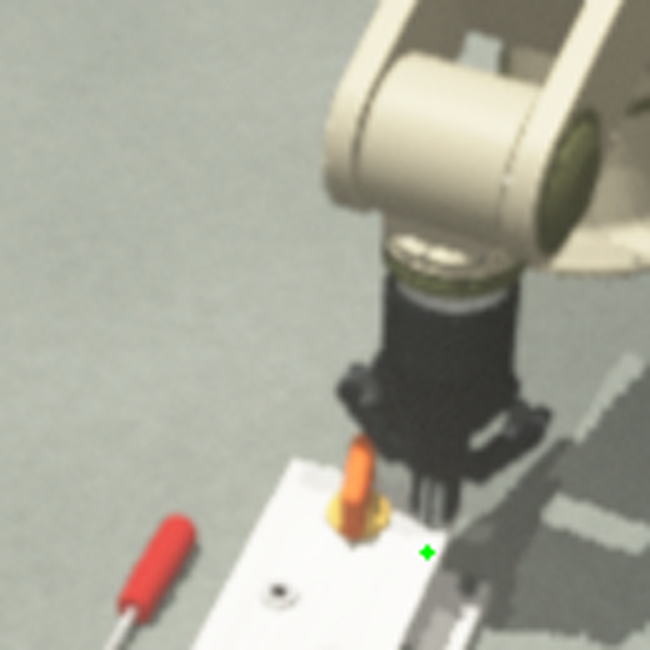

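arm_command:
  plan:
    - [0.003,0,0.0005,0,0]
    - [0.003,0,0,0,0]
    - [0.003,0,0,0,0]

```text
time_s: 12.22
eef_pos: [519.8, 88.3, 53.5]
ee_rot: [-0.032, -0.706, -0.032, 0.707]
force: [-2.5, -0.1, 3.1]
grip_width: -0.003
```

arm_command:
  plan:
    - [0.002,0,0,0,0]

```text
time_s: 12.35
eef_pos: [519.8, 88.4, 51.5]
ee_rot: [-0.032, -0.706, -0.032, 0.707]
force: [-3.4, 1.7, 7.0]
grip_width: -0.001
```

arm_command:
  plan:
    - [0.001,0,0,0,0]

```text
time_s: 12.48
eef_pos: [519.9, 88.5, 50.9]
ee_rot: [-0.032, -0.706, -0.032, 0.706]
force: [-4.4, 1.6, 9.9]
grip_width: 0.0
```

arm_command:
  plan:
    - [0.001,0,0,0,0]

```text
time_s: 12.6
eef_pos: [520.1, 88.6, 50.3]
ee_rot: [0.032, 0.707, 0.032, -0.706]
force: [-5.6, 3.0, 12.8]
grip_width: -0.006
```

```bash
python3 - <<'E'
from to import *
s,p,T=rep()
for n,b in(("scene",(210,120,340,250)),("side",(180,170,300,280))):
    c=ctrl.capture(n);P=cam(c);i=cv2.resize(c["color"],None,fx=5,fy=5,interpolation=cv2.INTER_CUBIC)
    for h,col in((0,(255,0,0)),(18,(0,255,0))):
        u=(proj(c,P,p+[0,0,h])[0]+.5)*5; cv2.circle(i,(int(u[0]),int(u[1])),3,col,-1)
    save(n+"7",i[b[1]*5:b[3]*5,b[0]*5:b[2]*5])
E
```

```text
t 12.6 tcp [520.106  88.577  50.319] toolx [ 0.001  0.    -1.   ] yaw_y(deg) -84.87065282682101 q [-0.054  0.49   1.674  0.     0.978  1.427] F [-5.626  3.012 12.788] M [-0.053  0.75  -0.016] g -0.005558389257317925
```

View pics/scene7.png

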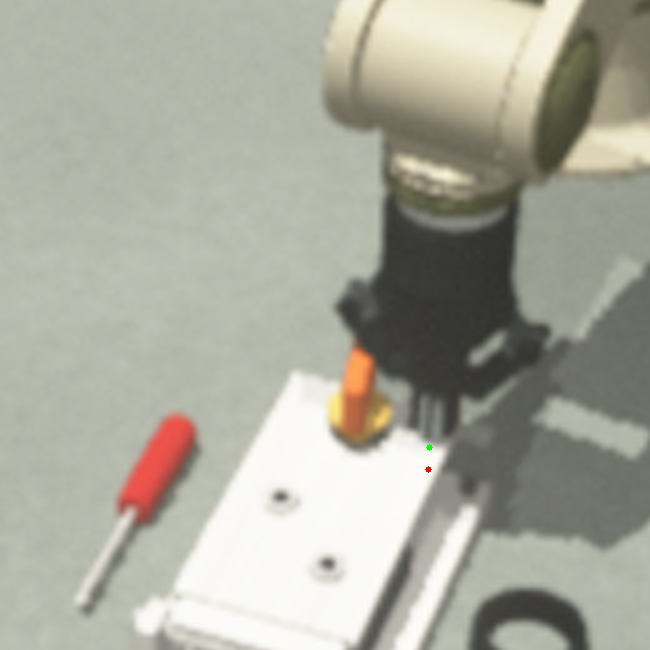

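View pics/side7.png

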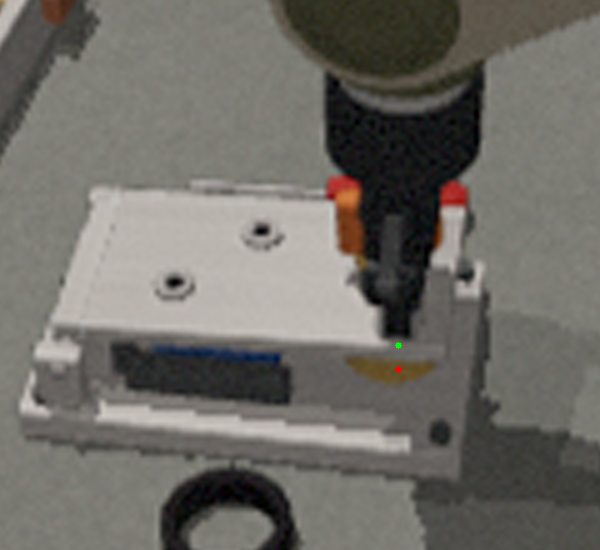

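```bash
cat > ov.py <<'E'
from to import *
from math import *
p0=np.load("fit.npy")
def L(p,t,X):
    x,y,a=p[:3]
    J=[95+X[0]*cos(t)+X[2]*sin(t),X[1],50-X[0]*sin(t)+X[2]*cos(t)]
    return np.array([x+J[0]*cos(a)-J[1]*sin(a),y+J[0]*sin(a)+J[1]*cos(a),J[2]])
def B(p,X):
    x,y,a=p[:3]; return np.array([x+X[0]*cos(a)-X[1]*sin(a),y+X[0]*sin(a)+X[1]*cos(a),X[2]])
def draw(n,b,p,ts=(0,),name=""):
    c=ctrl.capture(n);P=cam(c);i=cv2.resize(c["color"],None,fx=5,fy=5,interpolation=cv2.INTER_CUBIC)
    cols=[(255,0,0),(0,0,255)]
    for t,col in zip(ts,cols):
        q=(proj(c,P,[L(p,t,X) for X in((-10,-55,20),(-205,-55,20),(-205,55,20),(-10,55,20))])+.5)*5
        cv2.polylines(i,[q.astype(int)],True,col,1)
    for z in(0,20):
        q=(proj(c,P,[B(p,X) for X in((-120,-75,z),(120,-75,z),(120,75,z),(-120,75,z))])+.5)*5
        cv2.polylines(i,[q.astype(int)],True,(0,160,0),1)
    save(name,i[b[1]*5:b[3]*5,b[0]*5:b[2]*5])
E
python3 - <<'E'
from ov import *
draw("scene",(210,150,340,280),p0,(0,0.08),"sc8"); draw("side",(180,170,300,280),p0,(0,0.08),"sd8")
E
```

```text
(no output)
```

View pics/sc8.png

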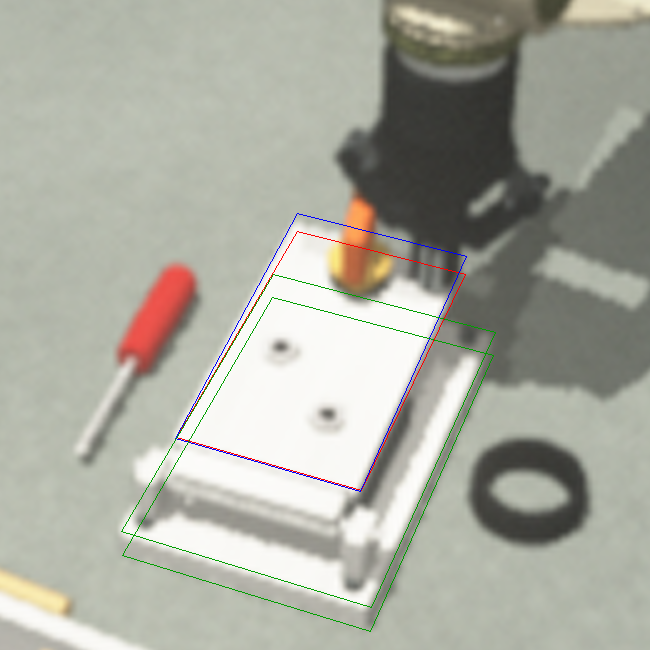

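View pics/sd8.png

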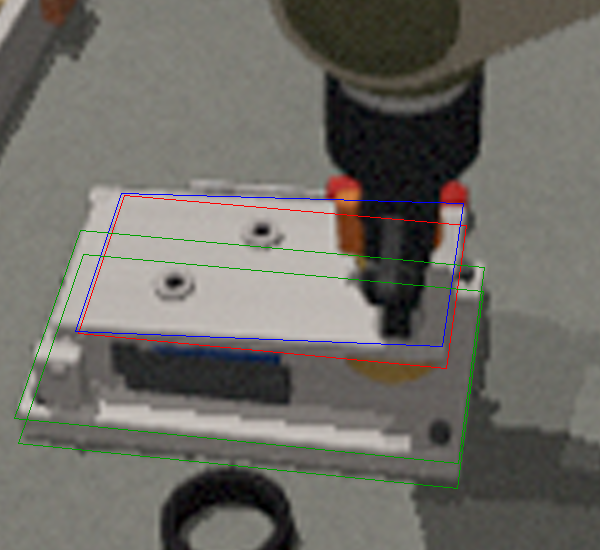

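arm_command:
  plan:
    - [-0.01,0,0,0,0]
    - [-0.03,0,0,0,0]
    - [-0.04,0,0,0,0]
    - [-0.04,-0.01,0,0,0]
    - [0,0,0.003,-0.175,0]
    - [0,0,0,-0.175,0]
    - [0,0,0,-0.175,0]
    - [0,0,0,-0.175,0]

```text
time_s: 13.8
eef_pos: [516.3, 97.9, 170.0]
ee_rot: [0.274, 0.652, 0.274, -0.652]
force: [0.5, -0.1, 0.6]
grip_width: -0.001
```

arm_command:
  plan:
    - [0,0,0,-0.175,0]
    - [0,0,0,-0.175,0]
    - [0,0,0,-0.175,0]
    - [0,0,0,-0.175,0]
    - [0,0,0,-0.17,0]
    - [0,0,0,0,0]

```text
time_s: 14.55
eef_pos: [516.2, 98.0, 169.9]
ee_rot: [0.521, 0.478, 0.521, -0.478]
force: [-0.9, 0.9, 0.3]
grip_width: -0.0
```

```bash
python3 - <<'E'
from ov import *
s,q,T=rep()
draw("scene",(210,150,340,280),p0,(0,0.08),"sc9"); draw("side",(180,170,300,280),p0,(0,0.08),"sd9")
c=ctrl.capture("wrist");save("w9",c["color"])
E
```

```text
t 14.55 tcp [516.223  97.998 169.899] toolx [ 0.  0. -1.] yaw_y(deg) 4.979133647862232 q [-0.036  0.341  1.547  0.     1.253 -0.122] F [-0.945  0.88   0.259] M [-0.003 -0.014 -0.043] g -0.00047769693040281735
```

View pics/sc9.png

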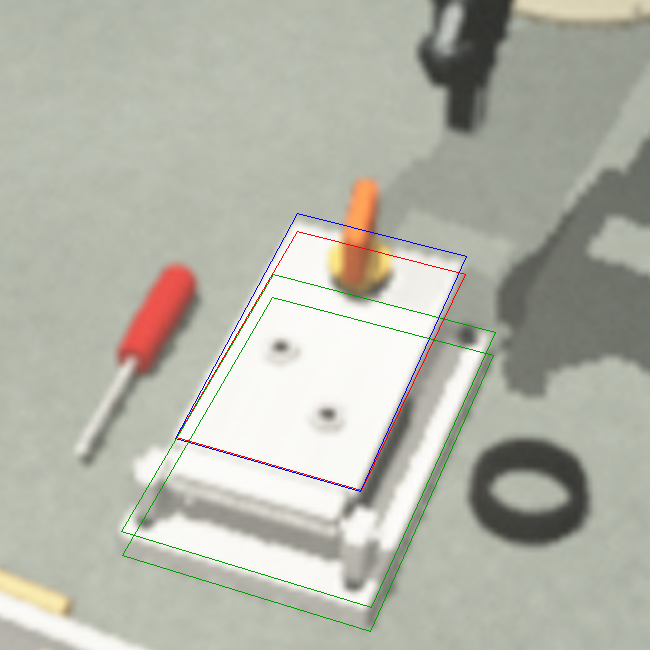

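View pics/sd9.png

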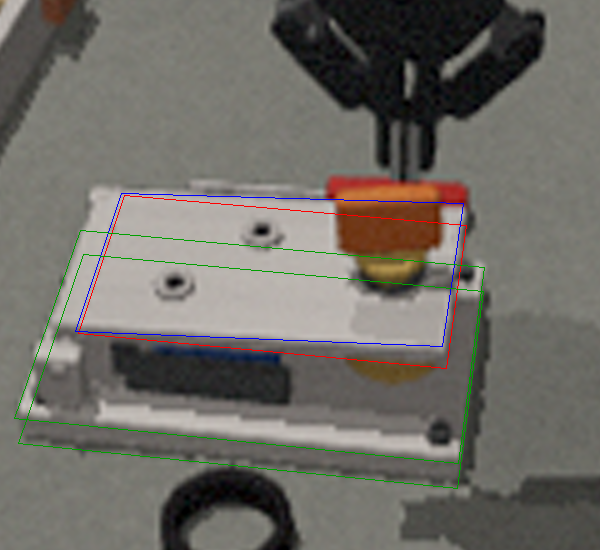

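View pics/w9.png

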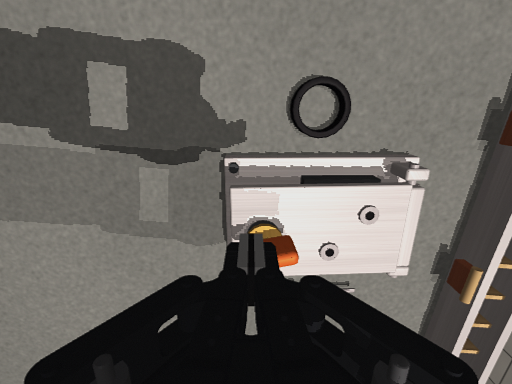

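```bash
python3 - <<'E'
from ov import *
c1=ctrl.capture("side");c2=ctrl.capture("scene")
f=lambda a,b:tri([ray(c1,cam(c1),a),ray(c2,cam(c2),b)])
save("sdA",c1["color"],(200,150,330,250),6);save("scA",c2["color"],(230,150,360,250),6)
print("tip",f((261.0,204.0),(302.4,175.5)))
# leaf front corners: near(+y) side, 
S=lambda u,v:(180+u/5-.5,170+v/5-.5); C=lambda u,v:(210+u/5-.5,150+v/5-.5)
print("front +y",f(S(443,348),C(465,262)))
print("hole1",f(S(262,232),C(281,347)),"hole2",f(S(174,284),C(327,414)))
print("base corner +y hinge bottom",f(S(22,436),C(371,628)),f(S(460,485),C(492,352)))
print("base screw",f(S(440,432),C(468,337)))
E
```

```text
tip (array([515.644,  99.089, 197.508]), [np.float64(1.6164476762593143), np.float64(1.6164476762592936)])
front +y (array([495.068,  99.759,  82.555]), [np.float64(0.9014578688073374), np.float64(0.9014578688074252)])
hole1 (array([609.988,  31.115,  78.452]), [np.float64(0.8681327587477785), np.float64(0.8681327587477532)]) hole2 (array([646.213,  77.871,  75.908]), [np.float64(0.4585351949246196), np.float64(0.4585351949245993)])
base corner +y hinge bottom (array([718.656, 139.822,   2.987]), [np.float64(1.658995873892361), np.float64(1.6589958738923498)]) (array([479.714, 118.486,   1.654]), [np.float64(0.18573765279417528), np.float64(0.1857376527940851)])
base screw (array([494.531, 105.46 ,  23.416]), [np.float64(1.6253058845708737), np.float64(1.6253058845709745)])
```

View pics/sdA.png

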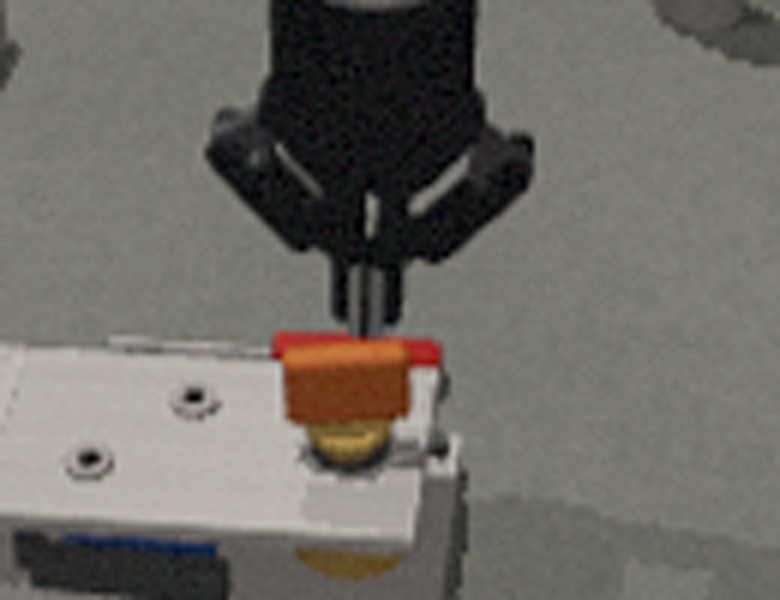

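View pics/scA.png

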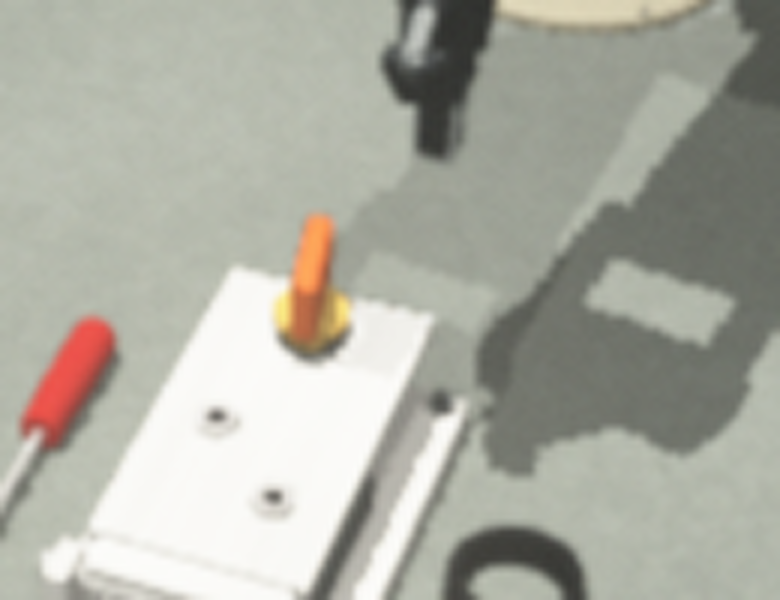

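arm_command:
  plan:
    - [0.02,-0.0135,-0.007,0,0]
    - [0.04,0,0,0,0]
    - [0.04,0,0,0,0]
    - [0.01,0,0,0,0]
    - [0.004,0,0,0,0]
    - [0.004,0,0,0,0]

```text
time_s: 15.55
eef_pos: [502.9, 103.8, 52.8]
ee_rot: [0.522, 0.478, 0.521, -0.477]
force: [0.7, 0.2, -0.2]
grip_width: -0.002
```

arm_command:
  plan:
    - [0.003,0,0,0,0]
    - [0.0,0,0,0,0]

```text
time_s: 15.8
eef_pos: [502.4, 103.8, 49.2]
ee_rot: [0.522, 0.478, 0.521, -0.477]
force: [0.2, -0.7, 0.8]
grip_width: -0.005
```

arm_command:
  plan:
    - [0.002,0,0,0,0]

```text
time_s: 15.92
eef_pos: [502.3, 103.8, 47.1]
ee_rot: [0.522, 0.478, 0.521, -0.477]
force: [-1.1, 0.0, 3.7]
grip_width: 0.002
```

arm_command:
  plan:
    - [0.002,0,0,0,0]

```text
time_s: 16.05
eef_pos: [501.9, 103.8, 44.8]
ee_rot: [0.522, 0.477, 0.522, -0.477]
force: [-1.6, -0.2, 3.2]
grip_width: -0.001
```

arm_command:
  plan:
    - [0.002,0,0,0,0]

```text
time_s: 16.18
eef_pos: [501.7, 103.8, 42.5]
ee_rot: [0.521, 0.477, 0.522, -0.478]
force: [-1.4, -0.4, 2.9]
grip_width: -0.0
```

arm_command:
  plan:
    - [0.002,0,0,0,0]

```text
time_s: 16.3
eef_pos: [501.9, 103.8, 40.9]
ee_rot: [0.522, 0.477, 0.522, -0.477]
force: [-6.7, -1.7, 19.8]
grip_width: 0.0
```

arm_command:
  plan:
    - [0.002,0,0,0,0]

```text
time_s: 16.42
eef_pos: [502.2, 103.8, 40.5]
ee_rot: [0.522, 0.477, 0.522, -0.477]
force: [-13.8, -0.3, 37.0]
grip_width: -0.003
```

arm_command:
  plan:
    - [0.002,0,0,0,0]

```text
time_s: 16.55
eef_pos: [502.3, 103.8, 40.0]
ee_rot: [0.522, 0.477, 0.521, -0.477]
force: [-20.9, -1.4, 54.6]
grip_width: 0.001
```

arm_command:
  plan:
    - [-0.01,0,0,0,0]
    - [-0.035,0,0,0,0]
    - [-0.045,0,0,0,0]
    - [-0.04,0,0,0.185,0]
    - [0,0,0,0.185,0]
    - [0,0,0,0.185,0]
    - [0,0,0,0.185,0]
    - [0,0,0,0.185,0]
    - [0,0,0,0.185,0]
    - [0,0,0,0.185,0]
    - [0,0,0,0.185,0.5]
    - [0,0.05,0.03,0.09,0.5]

```text
time_s: 18.05
eef_pos: [481.7, 50.3, 166.2]
ee_rot: [0.032, 0.707, 0.032, -0.706]
force: [0.8, -1.1, 0.1]
grip_width: 0.416
```

arm_command:
  plan:
    - [0,0,0,0,0.5]
    - [0,0,0,0,0.5]

```text
time_s: 18.3
eef_pos: [481.7, 49.4, 166.6]
ee_rot: [0.031, 0.707, 0.032, -0.706]
force: [-0.3, -0.2, -1.0]
grip_width: 0.499
```

```bash
python3 - <<'E'
from ov import *
s,q,T=rep()
draw("scene",(210,150,340,280),p0,(0,0.08),"sc10"); draw("side",(180,170,300,280),p0,(0,0.08),"sd10")
c=ctrl.capture("wrist");P=wcam(c,s);save("w10",c["color"])
for n in ("grip","leaf_hinge","screw"):
    print(n,[(r["score"],r["uv"]) for r in ctrl.place_of("wrist",n)][:2])
m=ctrl.regions_of("wrist","grip"); print([(r["score"],r["uv"],r["mask"].sum()) for r in m])
ax=L(p0,0,(-170,0,20)); print("axis",ax,proj(c,P,[[ax[0],ax[1],z] for z in(70,122,139)]))
for d in(-20,-25,-30): print(proj(c,P,q+T@np.array([d,0,-11])))
E
```

```text
t 18.3 tcp [481.652  49.45  166.639] toolx [ 0.  0. -1.] yaw_y(deg) -84.88321542527318 q [-0.14   0.256  1.672  0.     1.214  1.341] F [-0.319 -0.18  -0.965] M [ 0.009  0.001 -0.049] g 0.499470017831218
grip [(0.68, [262.9, 143.2])]
leaf_hinge [(0.41, [258.9, 63.1])]
screw [(0.59, [263.3, 137.1])]
[(0.8, [263.1, 141.9], np.int64(2063))]
axis [532.163  49.072  70.   ] [[256.955 137.798]
 [258.334 145.445]
 [258.933 148.768]]
[[252.599 223.855]]
[[252.65 227.37]]
[[252.704 231.098]]
```

View pics/w10.png

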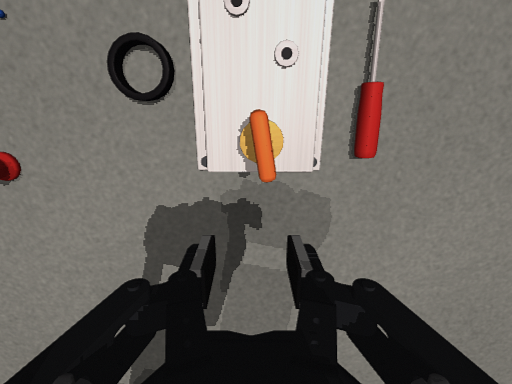

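View pics/sd10.png

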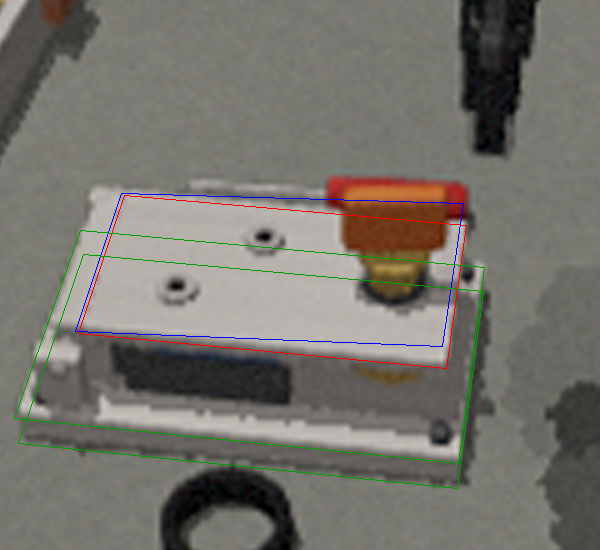

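View pics/sc10.png

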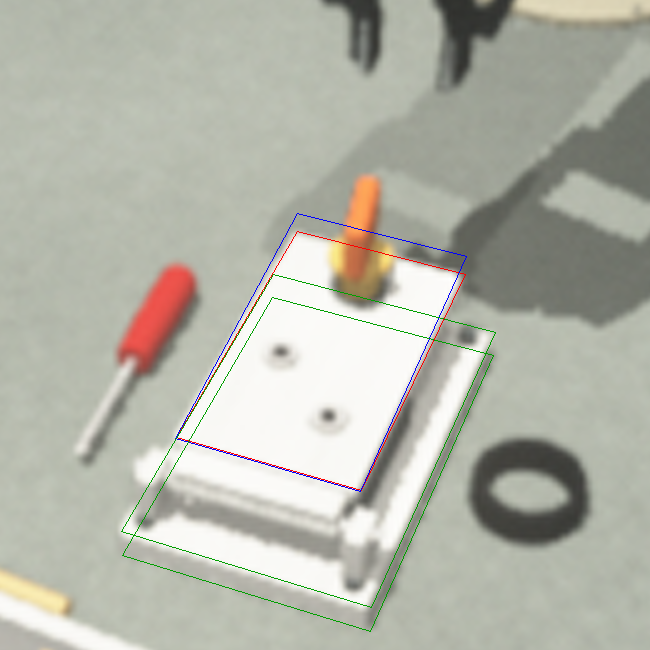

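```bash
cat > wing.py <<'E'
from ov import *
from scipy.optimize import minimize
def box(x,y,z,a):
    pts=np.array([[sx*28,sy*7,sz] for sx in(-1,1) for sy in(-1,1) for sz in(-23,17)])
    c,s_=cos(a),sin(a); return np.c_[x+pts[:,0]*c-pts[:,1]*s_,y+pts[:,0]*s_+pts[:,1]*c,z+pts[:,2]]
def fitwing(views,x0,free_z=False,z=122.):
    # views: (c,P,mask)
    K=4
    ms=[cv2.resize(m.astype(np.uint8),None,fx=K,fy=K,interpolation=cv2.INTER_NEAREST) for _,_,m in views]
    def cost(v):
        zz=v[3] if free_z else z; tot=0
        for (c,P,_),m in zip(views,ms):
            u=(proj(c,P,box(v[0],v[1],zz,v[2]/20))+.5)*K
            h=cv2.convexHull(u.astype(np.float32)).round().astype(np.int32)
            r=np.zeros_like(m); cv2.fillConvexPoly(r,h,1)
            tot+=1-(r&m).sum()/max(1,(r|m).sum())
        return tot
    v0=[x0[0],x0[1],x0[2]*20]+([z] if free_z else [])
    n=len(v0); sim=np.array([v0]+[[v0[j]+(6 if j==i else 0) for j in range(n)] for i in range(n)])
    r=minimize(cost,v0,method="Nelder-Mead",options=dict(initial_simplex=sim,xatol=.05,fatol=1e-4,maxiter=300))
    v=r.x.copy(); v[2]/=20; return v,r.fun
E
python3 - <<'E'
from wing import *
s,q,T=rep()
c=ctrl.capture("wrist");P=wcam(c,s)
print("leaf proj",proj(c,P,[L(p0,0,X) for X in((-205,-55,20),(-205,55,20),(-10,55,20))]))
mk=ctrl.regions_of("wrist","grip")[0]["mask"]
sd=ctrl.capture("side");ms=ctrl.regions_of("side","grip");sc=ctrl.capture("scene");mc=ctrl.regions_of("scene","grip")
for n,m in(("side",ms),("scene",mc)): print(n,[(r["score"],r["uv"],int(r["mask"].sum())) for r in m])
for n,cc,m in(("wrist",c,mk),("side",sd,ms[0]["mask"]),("scene",sc,mc[0]["mask"])):
    i=cc["color"].copy(); i[m]=i[m]//2+np.array([0,127,0],np.uint8); ys,xs=np.where(m); save("m_"+n,i,(max(0,xs.min()-20),max(0,ys.min()-20),xs.max()+20,ys.max()+20),4)
W=(c,P,mk);S=(sd,cam(sd),ms[0]["mask"]);Cc=(sc,cam(sc),mc[0]["mask"])
for a in(0.1,-0.1): print("wrist only",fitwing([W],(532,49,a)))
print("side+scene freez",fitwing([S,Cc],(532,49,0),True))
print("all freez",fitwing([W,S,Cc],(532,49,0),True))
print("axis",L(p0,0,(-170,0,20)))
E
```

```text
t 18.65 tcp [481.469  49.687 166.597] toolx [-0.  0. -1.] yaw_y(deg) -84.83527026918115 q [-0.14   0.256  1.672  0.     1.214  1.341] F [ 0.038 -0.039 -1.154] M [-0.005 -0.033 -0.005] g 0.4962585959298801
leaf proj [[310.032 172.054]
 [203.744 171.8  ]
 [190.601 -65.288]]
side [(0.88, [254.8, 212.6], 372)]
scene [(0.76, [284.1, 200.2], 203)]
wrist only (array([534.022,  47.623,   0.271]), np.float64(0.3851665867351257))
wrist only (array([533.231,  47.354,   0.271]), np.float64(0.3843461571029383))
side+scene freez (array([534.101,  43.942,   0.152, 112.068]), np.float64(0.5501662875071689))
all freez (array([533.771,  45.328,   0.175, 115.635]), np.float64(1.0048441867874809))
axis [532.163  49.072  70.   ]
```

```bash
python3 - <<'E'
from ov import *
s,q,T=rep()
c=ctrl.capture("wrist");P=wcam(c,s)
i=cv2.resize(c["color"],None,fx=4,fy=4,interpolation=cv2.INTER_CUBIC)
for pts,col in (([L(p0,0,X) for X in((-10,-55,20),(-205,-55,20),(-205,55,20),(-10,55,20))],(255,0,0)),([B(p0,X) for X in((100,-75,20),(-120,-75,20),(-120,75,20),(100,75,20))],(0,200,0))):
    cv2.polylines(i,[((proj(c,P,pts)+.5)*4).astype(int)],True,col,1)
save("w11",i[300:800,680:1400])
E
```

```text
t 18.95 tcp [481.402  49.308 166.681] toolx [-0. -0. -1.] yaw_y(deg) -84.87839661311588 q [-0.141  0.255  1.672 -0.     1.214  1.341] F [ 0.479 -0.477  0.877] M [0.065 0.019 0.03 ] g 0.5030132772677439
```

View pics/w11.png

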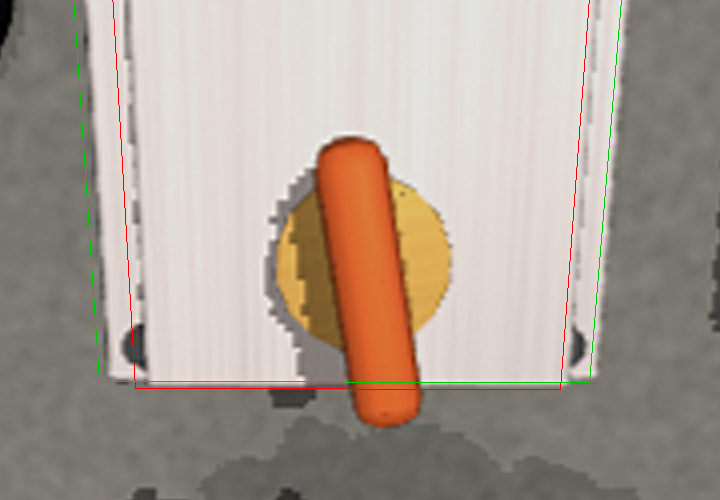

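View pics/m_wrist.png

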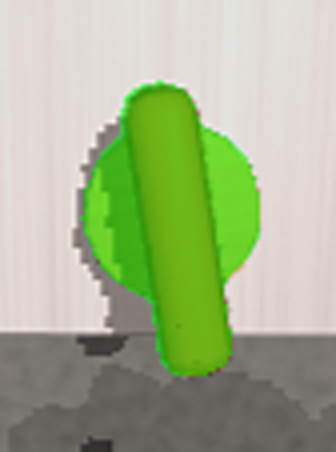

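View pics/m_side.png

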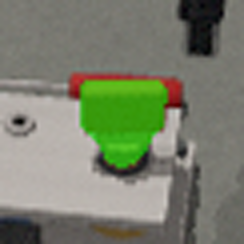

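View pics/m_scene.png

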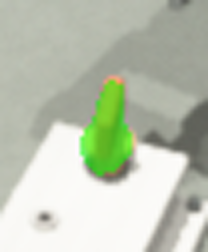

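```bash
python3 - <<'E'
from wing import *
s,q,T=rep()
c=ctrl.capture("wrist");P=wcam(c,s)
hsv=cv2.cvtColor(c["color"],cv2.COLOR_RGB2HSV)
m=((hsv[...,0]<12)&(hsv[...,1]>170)&(hsv[...,2]>90)); n,l,st,ce=cv2.connectedComponentsWithStats(m.astype(np.uint8))
for k in range(1,n):
    if st[k,4]>200: print(k,st[k],ce[k])
k=[k for k in range(1,n) if abs(ce[k][0]-263)<8 and abs(ce[k][1]-145)<10][0]
mk=l==k
a=atz(c,P,(257.5,110),138);b=atz(c,P,(267,181),138);print(a,b,(a+b)/2,np.hypot(*(a-b)[:2]),atan2(*(a-b)[[1,0]]))
for z in(120,122,124): print(z,fitwing([(c,P,mk)],(532,47,0.1),False,z))
print(fitwing([(c,P,mk)],(532,47,0.1),True,122))
# leaf centerline in wrist image at front edge
for u in((170+146/4,75+375/4),(170+575/4,75+375/4)): print(atz(c,P,u,70))
E
```

```text
t 19.0 tcp [481.419  49.288 166.704] toolx [ 0.  0. -1.] yaw_y(deg) -84.88186439847712 q [-0.141  0.255  1.672  0.     1.214  1.341] F [-0.1    0.321 -0.922] M [ 0.013 -0.033  0.001] g 0.4990542185060403
1 [ 356   82   27   76 1472] [368.97 119.52]
2 [ 249  110   26   72 1167] [261.686 145.537]
3 [  0 152  18  28 261] [  9.015 164.299]
[559.308  52.666 138.   ] [507.315  40.059 138.   ] [533.312  46.362 138.   ] 53.49972107207456 0.23787150519002037
120 (array([532.433,  46.448,   0.278]), np.float64(0.17879134412385644))
122 (array([532.349,  46.448,   0.256]), np.float64(0.19406915008417147))
124 (array([534.238,  47.136,   0.26 ]), np.float64(0.20891412108630258))
(array([533.347,  46.856,   0.276, 115.183]), np.float64(0.14666421613673952))
[495.874  97.625  70.   ]
[505.894 -12.525  70.   ]
```

arm_command:
  plan:
    - [0,0.0075,-0.026,-0.16,0.5]
    - [0,0,-0.025,0,0.5]
    - [0,0,0,0,0.5]

```text
time_s: 19.42
eef_pos: [532.8, 50.4, 166.3]
ee_rot: [-0.088, -0.701, -0.088, 0.702]
force: [0.4, -0.2, -0.1]
grip_width: 0.5
```

```bash
python3 - <<'E'
from to import *
s,q,T=rep([[533,46.5,79]])
c=ctrl.capture("scene");save("sc12",c["color"],(230,120,350,230),5)
E
```

```text
t 19.425 tcp [532.767  50.37  166.258] toolx [-0.  0. -1.] yaw_y(deg) -75.70490860893837 q [-0.125  0.366  1.522  0.     1.254  1.196] F [ 0.401 -0.152 -0.09 ] M [0.02  0.026 0.055] g 0.5000756077055892
-> [533, 46.5, 79] tool shift m [0.087 0.004 0.001]
```

View pics/sc12.png

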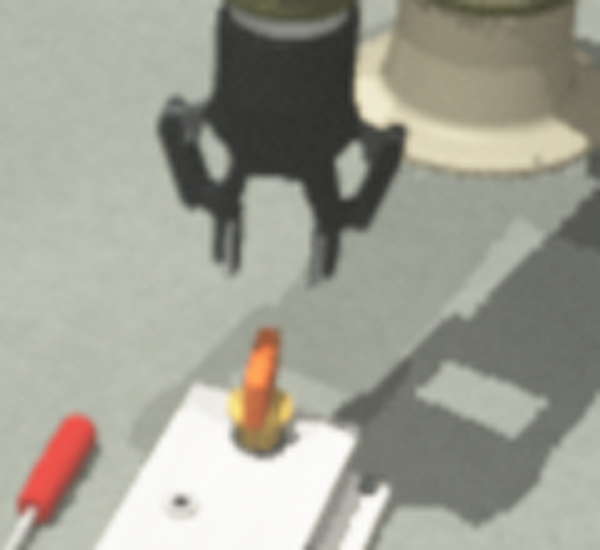

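arm_command:
  plan:
    - [0.02,0.004,0.0005,0,0.5]
    - [0.03,0,0,0,0.5]
    - [0.02,0,0,0,0.5]
    - [0.01,0,0,0,0.5]
    - [0.005,0,0,0,0.5]
    - [0,0,0,0,0.5]

```text
time_s: 20.23
eef_pos: [532.7, 46.3, 82.1]
ee_rot: [0.088, 0.702, 0.088, -0.701]
force: [-0.5, -0.2, -0.5]
grip_width: 0.501
```

```bash
python3 - <<'E'
from to import *
s,q,T=rep([[533,46.5,79]])
c=ctrl.capture("side");save("sd13",c["color"],(200,150,320,250),5)
c=ctrl.capture("scene");save("sc13",c["color"],(230,120,350,230),5)
E
```

```text
t 20.225 tcp [532.746  46.257  82.076] toolx [ 0. -0. -1.] yaw_y(deg) -75.71616531046891 q [-0.133  0.459  1.624 -0.     1.058  1.189] F [-0.506 -0.19  -0.497] M [-0.02   0.022  0.009] g 0.5011339652883506
-> [533, 46.5, 79] tool shift m [ 0.003 -0.    -0.   ]
```

View pics/sc13.png

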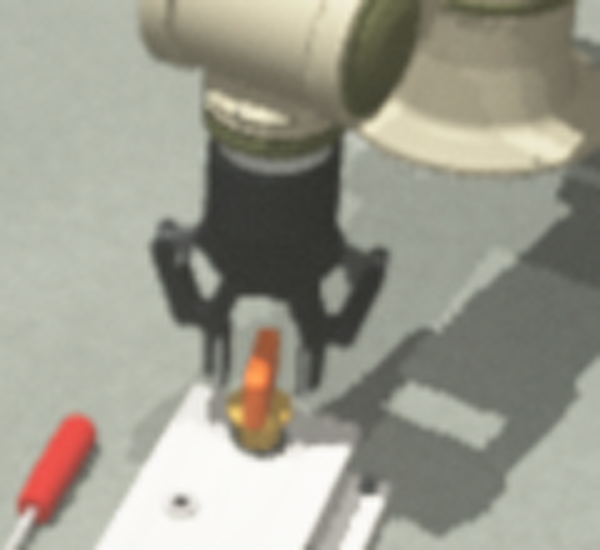

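View pics/sd13.png

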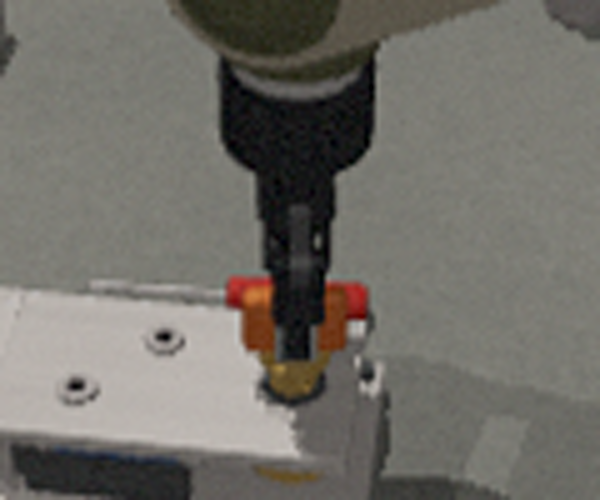

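arm_command:
  plan:
    - [0,0,0,0,0.1]
    - [0,0,0,0,0.1]
    - [0,0,0,0,0.1]
    - [0,0,0,0,0.1]
  squeeze: 20

```text
time_s: 20.82
eef_pos: [533.0, 45.5, 82.1]
ee_rot: [0.088, 0.702, 0.087, -0.701]
force: [-0.1, -5.2, 1.8]
grip_width: 0.156
```

```bash
python3 - <<'E'
from to import *
s,q,T=rep()
c=ctrl.capture("side");save("sd14",c["color"],(200,150,320,250),5)
E
```

```text
t 20.825 tcp [533.046  45.483  82.102] toolx [ 0.001 -0.001 -1.   ] yaw_y(deg) -75.71954094078724 q [-0.133  0.459  1.624 -0.001  1.058  1.189] F [-0.061 -5.159  1.84 ] M [-0.687  0.086  0.024] g 0.1558537975181816
```

View pics/sd14.png

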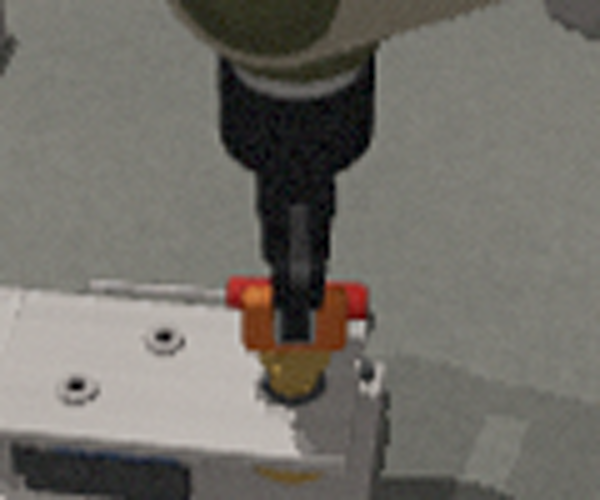

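arm_command:
  plan:
    - [0,0.0015,0,0,0.22]
    - [0,0,0,0,0.22]
    - [0,0,0,-0.15,0.22]
    - [0,0,0,-0.15,0.22]
    - [0,0,0,-0.15,0.22]
    - [0,0,0,0,0.22]

```text
time_s: 21.62
eef_pos: [533.0, 45.0, 81.7]
ee_rot: [-0.242, -0.664, -0.242, 0.664]
force: [1.0, -0.1, -0.1]
grip_width: 0.221
```

```bash
cat > look.py <<'E'
import sys
from to import *
s,q,T=rep()
c=ctrl.capture("side");m=ctrl.regions_of("side","grip")
print([(r["score"],r["uv"],int(r["mask"].sum())) for r in m][:2])
hsv=cv2.cvtColor(c["color"],cv2.COLOR_RGB2HSV)
a=c["color"][195:260,235:285]; c2=ctrl.capture("scene")
i1=cv2.resize(c["color"][180:260,220:300],None,fx=5,fy=5,interpolation=cv2.INTER_CUBIC)
i2=cv2.resize(c2["color"][160:240,250:330],None,fx=5,fy=5,interpolation=cv2.INTER_CUBIC)
save(sys.argv[1],np.hstack([i1,i2]))
E
python3 look.py l1
```

```text
t 21.625 tcp [533.031  44.976  81.689] toolx [-0.  0. -1.] yaw_y(deg) -49.99938759956871 q [-0.135  0.46   1.623  0.     1.058  0.738] F [ 0.958 -0.068 -0.143] M [-0.024  0.008 -0.023] g 0.22101563561542933
[(0.74, [253.0, 218.6], 215)]
```

View pics/l1.png

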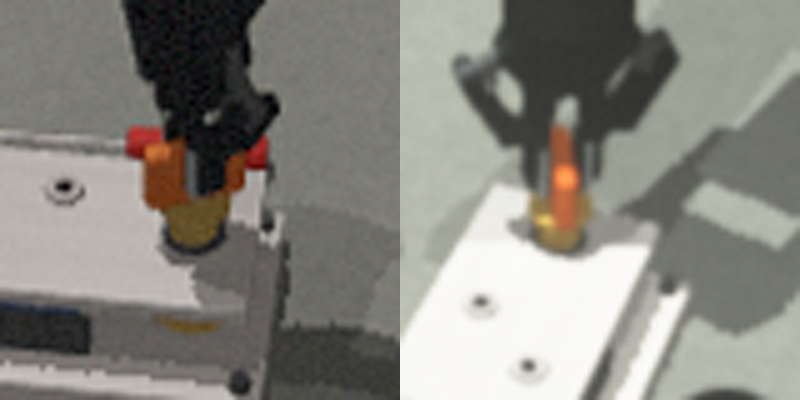

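arm_command:
  plan:
    - [0,0,0,-0.1,0.22]
    - [0,0,0,-0.1,0.22]
    - [0,0,0,-0.1,0.22]
    - [0,0,0,0,0.22]
    - [0,0,0,0,0.22]

```text
time_s: 22.4
eef_pos: [533.0, 44.8, 81.7]
ee_rot: [-0.338, -0.621, -0.338, 0.621]
force: [-0.5, 1.3, 0.9]
grip_width: 0.218
```

```bash
python3 look.py l2
```

```text
t 22.4 tcp [533.026  44.836  81.692] toolx [-0.  0. -1.] yaw_y(deg) -32.898956477765196 q [-0.135  0.46   1.623  0.     1.058  0.439] F [-0.493  1.33   0.926] M [0.184 0.06  0.045] g 0.21783405828139527
[(0.23, [255.6, 218.8], 220)]
```

View pics/l2.png

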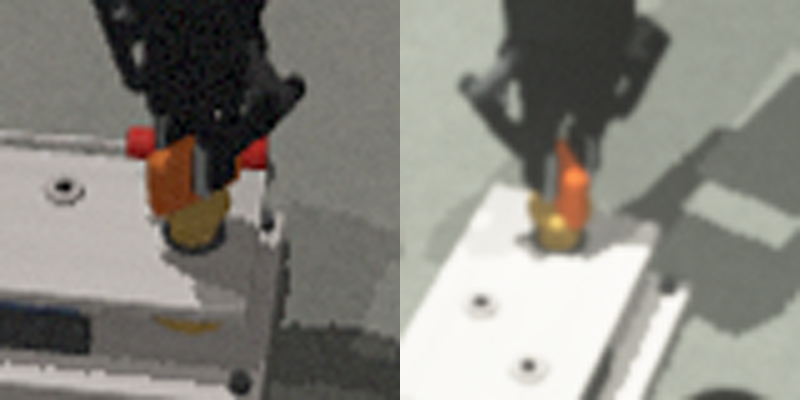

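arm_command:
  plan:
    - [0,0,0,-0.1,0.22]
    - [0,0,0,-0.1,0.22]
    - [0,0,0,-0.1,0.22]
    - [0,0,0,0,0.22]
    - [0,0,0,0,0.22]

```text
time_s: 23.18
eef_pos: [533.2, 44.7, 81.7]
ee_rot: [-0.427, -0.564, -0.427, 0.564]
force: [-0.3, -0.6, -0.0]
grip_width: 0.226
```

```bash
python3 look.py l3
```

```text
t 23.175 tcp [533.176  44.677  81.671] toolx [ 0. -0. -1.] yaw_y(deg) -15.687662306490502 q [-0.135  0.46   1.623 -0.     1.058  0.139] F [-0.273 -0.573 -0.044] M [-0.034 -0.005 -0.021] g 0.2256737816338563
[(0.52, [253.9, 220.2], 232)]
```

View pics/l3.png

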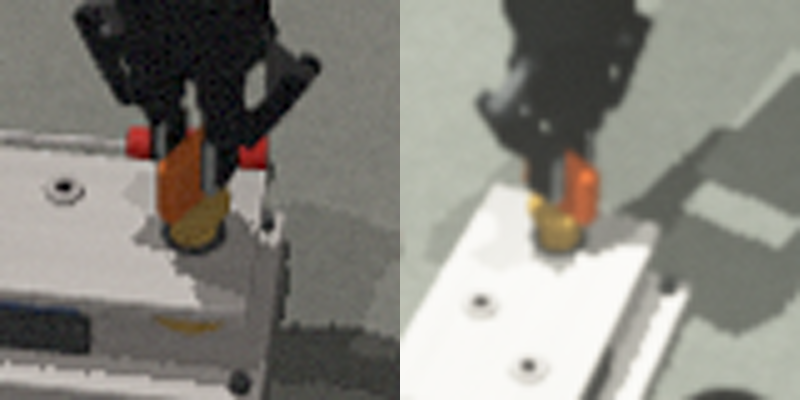

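arm_command:
  plan:
    - [0,0,0,-0.1,0.22]
    - [0,0,0,-0.1,0.22]
    - [0,0,0,-0.05,0.22]
    - [0,0,0,0,0.22]
    - [0,0,0,0,0.22]

```text
time_s: 23.95
eef_pos: [533.0, 44.9, 81.7]
ee_rot: [-0.494, -0.506, -0.494, 0.506]
force: [-1.3, 0.3, -0.4]
grip_width: 0.221
```

```bash
python3 look.py l4
```

```text
t 23.95 tcp [532.959  44.892  81.66 ] toolx [-0.  0. -1.] yaw_y(deg) -1.3073395764304625 q [-0.135  0.46   1.623  0.     1.058 -0.112] F [-1.298  0.32  -0.424] M [0.173 0.193 0.012] g 0.22085870795881057
[(0.57, [255.3, 220.5], 187), (0.43, [222.5, 271.7], 423)]
```

View pics/l4.png

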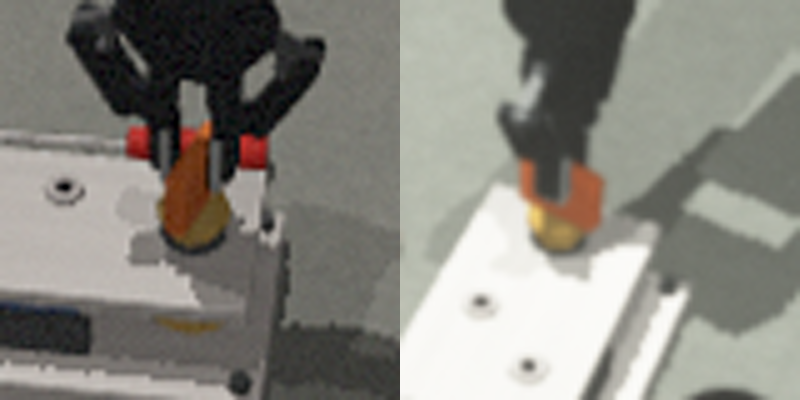

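arm_command:
  plan:
    - [0,0,0,-0.1,0.22]
    - [0,0,0,-0.1,0.22]
    - [0,0,0,-0.05,0.22]
    - [0,0,0,0,0.22]
    - [0,0,0,0,0.22]

```text
time_s: 24.72
eef_pos: [533.0, 44.8, 81.7]
ee_rot: [0.553, 0.44, 0.553, -0.44]
force: [-1.4, 1.5, 1.0]
grip_width: 0.219
```

```bash
python3 look.py l5
```

```text
t 24.725 tcp [533.038  44.797  81.693] toolx [-0. -0. -1.] yaw_y(deg) 13.022225181162415 q [-0.135  0.46   1.623 -0.     1.058 -0.363] F [-1.358  1.514  0.968] M [ 0.111  0.227 -0.018] g 0.2191040289869165
[(0.72, [254.8, 218.4], 213), (0.5, [228.0, 271.9], 406)]
```

View pics/l5.png

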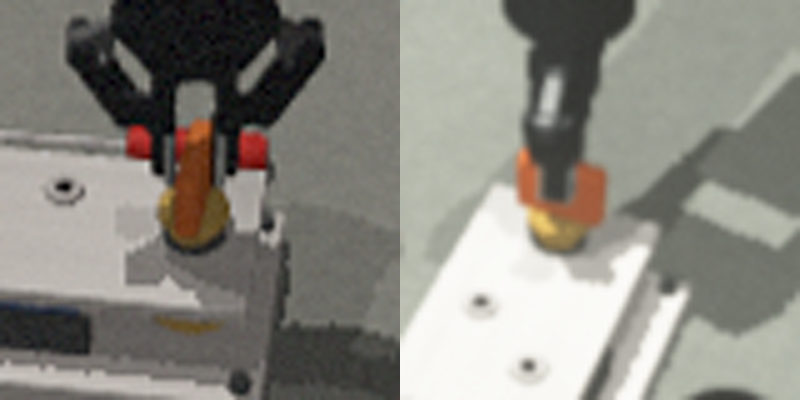

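arm_command:
  plan:
    - [0,0,0,-0.1,0.22]
    - [0,0,0,-0.1,0.22]
    - [0,0,0,0,0.22]
    - [0,0,0,0,0.22]

```text
time_s: 25.38
eef_pos: [533.3, 44.7, 81.7]
ee_rot: [0.595, 0.383, 0.594, -0.383]
force: [-0.5, -0.6, 0.5]
grip_width: 0.218
```

```bash
python3 look.py l6
```

```text
t 25.375 tcp [533.273  44.694  81.722] toolx [ 0. -0. -1.] yaw_y(deg) 24.432562167213916 q [-0.135  0.46   1.623 -0.     1.058 -0.562] F [-0.486 -0.644  0.474] M [-0.044  0.137  0.008] g 0.2182394367911995
[(0.55, [253.3, 220.9], 180)]
```

View pics/l6.png

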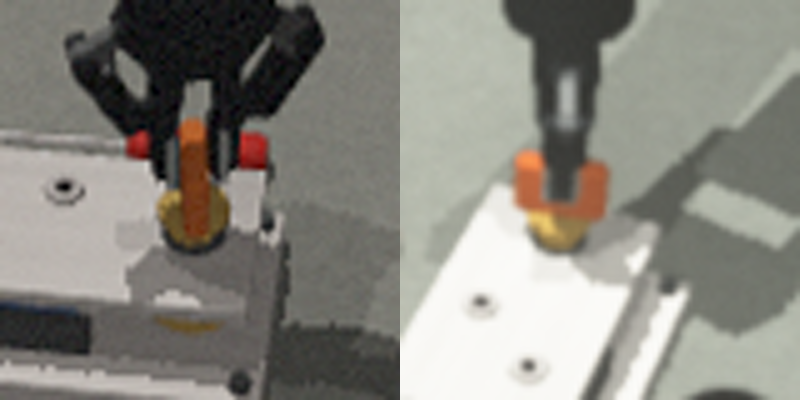

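arm_command:
  plan:
    - [0,0,0,-0.1,0.22]
    - [0,0,0,-0.1,0.22]
    - [0,0,0,0,0.22]
    - [0,0,0,0,0.22]

```text
time_s: 26.02
eef_pos: [533.2, 44.8, 81.7]
ee_rot: [0.63, 0.322, 0.63, -0.322]
force: [-0.0, -0.2, 0.1]
grip_width: 0.219
```

```bash
python3 look.py l7
```

```text
t 26.025 tcp [533.218  44.8    81.697] toolx [ 0. -0. -1.] yaw_y(deg) 35.88381688872525 q [-0.135  0.46   1.623 -0.     1.058 -0.762] F [-0.04  -0.238  0.113] M [-0.073  0.092 -0.006] g 0.2193632243504733
[(0.54, [245.9, 209.6], 80), (0.51, [256.6, 219.1], 141)]
```

View pics/l7.png

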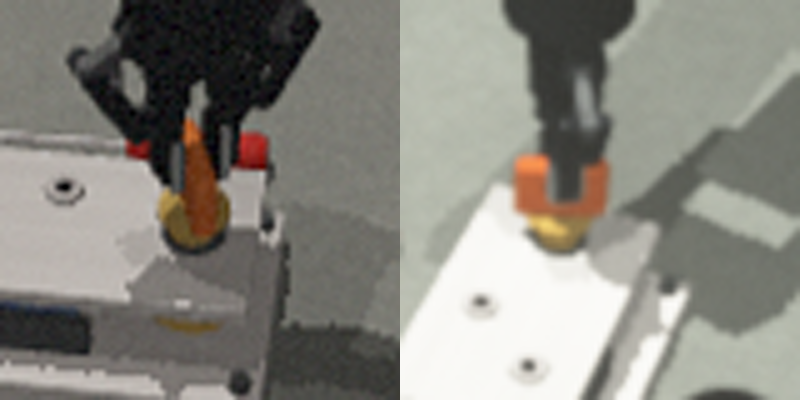

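arm_command:
  plan:
    - [0,0,0,-0.1,0.22]
    - [0,0,0,-0.1,0.22]
    - [0,0,0,0,0.22]
    - [0,0,0,0,0.22]

```text
time_s: 26.68
eef_pos: [533.1, 44.8, 81.7]
ee_rot: [0.659, 0.257, 0.659, -0.257]
force: [0.5, 0.3, -0.8]
grip_width: 0.222
```

```bash
python3 look.py l8
```

```text
t 26.675 tcp [533.118  44.807  81.653] toolx [ 0.  0. -1.] yaw_y(deg) 47.340197116591966 q [-0.135  0.46   1.623  0.     1.058 -0.962] F [ 0.512  0.325 -0.802] M [-0.023  0.017 -0.015] g 0.22247156716482402
[(0.48, [255.7, 220.8], 165)]
```

View pics/l8.png

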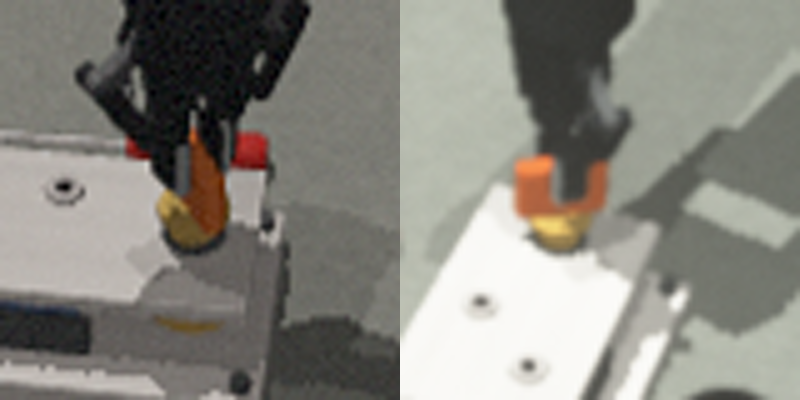

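```bash
cat > fz.py <<'E'
from wing import *
import sys
def omask(c,box):
    hsv=cv2.cvtColor(c["color"],cv2.COLOR_RGB2HSV)
    m=((hsv[...,0]>=3)&(hsv[...,0]<16)&(hsv[...,1]>120)&(hsv[...,2]>70)); r=np.zeros_like(m); r[box[1]:box[3],box[0]:box[2]]=m[box[1]:box[3],box[0]:box[2]]; return r
s,q,T=rep()
if __name__=="__main__":
    w=ctrl.capture("wrist"); save(sys.argv[1]+"w",w["color"])
    sd=ctrl.capture("side");sc=ctrl.capture("scene")
    vs=[]
    for c,b in((sd,(240,195,275,235)),(sc,(265,175,305,215))):
        m=omask(c,b); vs.append((c,cam(c),m)); 
        i=c["color"].copy(); i[m]=(0,255,0); save(sys.argv[1]+"m%d"%len(vs),np.hstack([cv2.resize(x[b[1]-10:b[3]+10,b[0]-15:b[2]+15],None,fx=6,fy=6,interpolation=cv2.INTER_NEAREST) for x in(c["color"],i)]))
E
python3 fz.py f8
```

```text
t 26.825 tcp [533.118  44.828  81.679] toolx [ 0. -0. -1.] yaw_y(deg) 47.406757333653005 q [-0.135  0.46   1.623  0.     1.058 -0.963] F [0.258 1.265 0.829] M [ 0.029 -0.026 -0.014] g 0.22305543078122508
```

View pics/f8w.png

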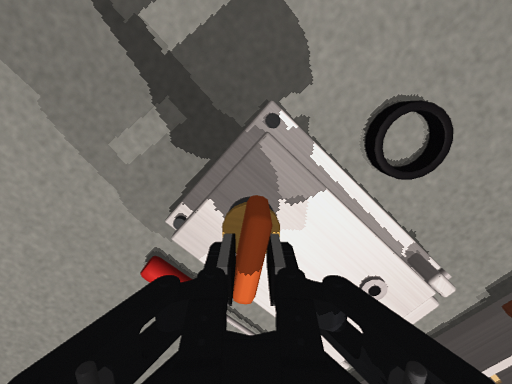

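View pics/f8m1.png

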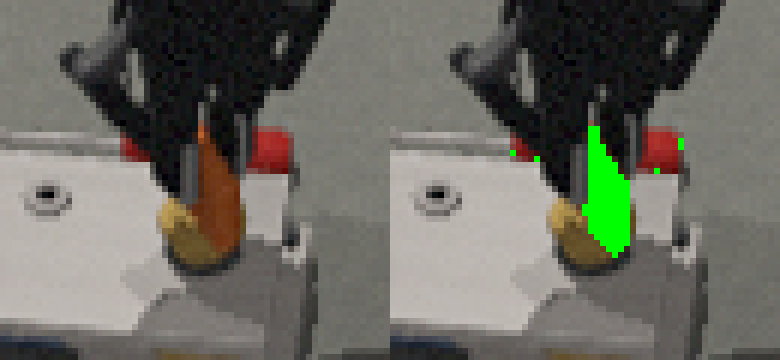

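View pics/f8m2.png

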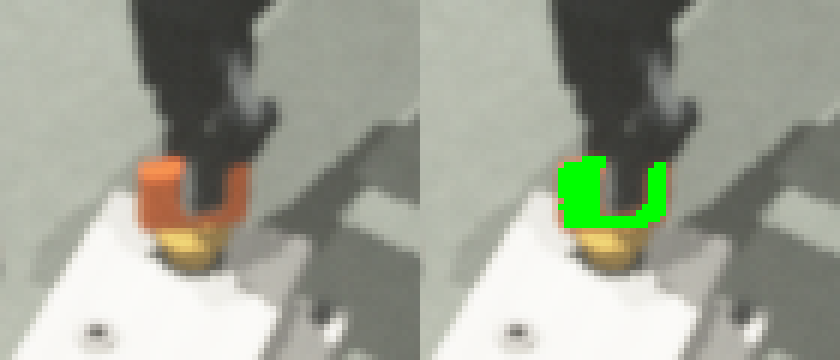

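```bash
cat > ovw.py <<'E'
from wing import *
import sys
def go(name,yawdeg,zs,xy=(533,45)):
    outs=[]
    for n,b in(("side",(225,185,290,245)),("scene",(250,165,315,225))):
        c=ctrl.capture(n);P=cam(c);k=6
        i=cv2.resize(c["color"][b[1]:b[3],b[0]:b[2]],None,fx=k,fy=k,interpolation=cv2.INTER_CUBIC)
        for z,col in zip(zs,((255,0,0),(0,0,255))):
            v=(proj(c,P,box(*xy,z,np.radians(yawdeg)))+.5-[b[0],b[1]])*k
            h=cv2.convexHull(v.astype(np.float32)).astype(np.int32); cv2.polylines(i,[h],True,col,1)
        outs.append(i)
    save(name,np.hstack(outs))
if __name__=="__main__":
    rep(); go(sys.argv[1],float(sys.argv[2]),[float(x) for x in sys.argv[3:]])
E
python3 ovw.py o8 127 122 115
```

```text
t 26.975 tcp [533.086  44.825  81.672] toolx [-0. -0. -1.] yaw_y(deg) 47.4441968780196 q [-0.135  0.46   1.623 -0.     1.058 -0.963] F [-0.698 -0.28   0.267] M [-0.008  0.043  0.038] g 0.2211196986026298
```

View pics/o8.png

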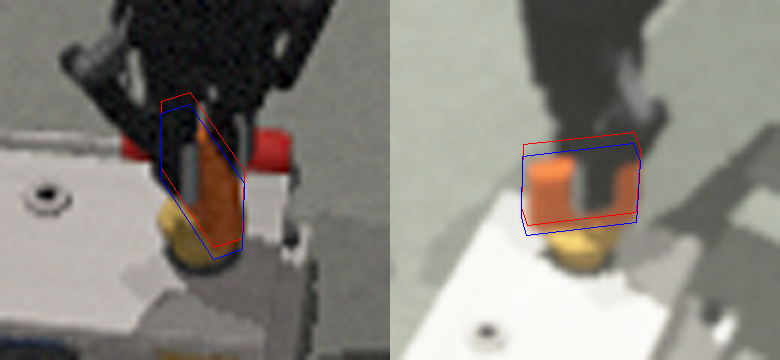

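```bash
cat > fitz.py <<'E'
from wing import *
def run(wr=True):
    s=ctrl.sense(); views=[]
    for n,b in(("side",(235,185,285,245)),("scene",(260,168,312,222)),("wrist",(215,170,285,300))):
        if n=="wrist" and not wr: continue
        c=ctrl.capture(n);P=wcam(c,s) if n=="wrist" else cam(c)
        K=4; im=cv2.resize(c["color"][b[1]:b[3],b[0]:b[2]],None,fx=K,fy=K,interpolation=cv2.INTER_LINEAR)
        h=cv2.cvtColor(im,cv2.COLOR_RGB2HSV); 
        o=(h[...,0]>=4)&(h[...,0]<15)&(h[...,1]>125)&(h[...,2]>70)
        nn,l,st,_=cv2.connectedComponentsWithStats(o.astype(np.uint8)); o=np.isin(l,[k for k in range(1,nn) if st[k,4]>60])
        br=(~cv2.dilate(o.astype(np.uint8),np.ones((5,5)),).astype(bool))&(h[...,2]>95)&~((h[...,0]>170)|(h[...,0]<4))
        views.append((c,P,b,K,o,br,1.0 if n!="wrist" else 0.5))
    def cost(v):
        t=0
        for c,P,b,K,o,br,w in views:
            u=(proj(c,P,box(v[0],v[1],v[3],v[2]/20))+.5-[b[0],b[1]])*K
            r=np.zeros(o.shape,np.uint8); cv2.fillConvexPoly(r,cv2.convexHull(u.astype(np.float32)).round().astype(np.int32),1); r=r>0
            t+=w*((o&~r).sum()+(r&br).sum())/max(o.sum(),1)
        return t+0.0005*((v[0]-533)**2+(v[1]-45)**2)
    return views,cost
def best(cost,yaw0,z0=(122,115,107)):
    out=[]
    for z in z0:
        for dy in(-.15,.15):
            v0=np.array([533,45,(yaw0+dy)*20,z]); sim=np.vstack([v0]+[v0+5*np.eye(4)[i] for i in range(4)])
            r=minimize(cost,v0,method="Nelder-Mead",options=dict(initial_simplex=sim,xatol=.05,fatol=1e-4,maxiter=300)); out.append((r.fun,r.x))
    out.sort(key=lambda t:t[0])
    for f,x in out[:3]: print(round(f,4),"x,y",x[:2],"yaw deg",np.degrees(x[2]/20),"z",x[3],"drop",127-x[3])
if __name__=="__main__":
    import sys
    s,q,T=rep(); psi=atan2(T[1,1],T[0,1])
    for wr in(True,False):
        v,c=run(wr); print("wrist",wr); best(c,psi+pi/2)
E
python3 fitz.py
```

```text
t 27.075 tcp [533.094  44.84   81.689] toolx [ 0. -0. -1.] yaw_y(deg) 47.45538553081595 q [-0.135  0.46   1.623 -0.     1.058 -0.963] F [-0.281  0.956  0.601] M [ 0.054 -0.036 -0.012] g 0.22124197718161026
wrist True
0.4201 x,y [532.3    44.683] yaw deg 124.26600027285156 z 116.4098836431128 drop 10.590116356887194
0.4211 x,y [532.417  44.752] yaw deg 124.51649071328707 z 116.59537010066234 drop 10.404629899337664
0.4305 x,y [532.936  45.027] yaw deg 124.39612936914689 z 116.64351502755538 drop 10.356484972444619
wrist False
0.4004 x,y [530.913  45.285] yaw deg 119.07985401849567 z 115.5861849396553 drop 11.413815060344703
0.4107 x,y [530.735  46.137] yaw deg 120.42679032311221 z 115.18110970354263 drop 11.818890296457369
0.4337 x,y [531.971  47.004] yaw deg 123.53614016270706 z 117.83093875260406 drop 9.169061247395945
```

```bash
cat > hist.py <<'E'
from wing import *
cams={n:ctrl.capture(n) for n in("side","scene")}
def run(name,yaw,zs=np.arange(108,128,1.0)):
    im=cv2.imread(f"pics/{name}.png")[:,:,::-1]
    views=[]
    for n,sl,org in(("side",slice(0,400),(220,180)),("scene",slice(400,800),(250,160))):
        c=cams[n];I=np.ascontiguousarray(im[:,sl]);h=cv2.cvtColor(I,cv2.COLOR_RGB2HSV)
        o=(h[...,0]>=4)&(h[...,0]<15)&(h[...,1]>125)&(h[...,2]>70)
        nn,l,st,ce=cv2.connectedComponentsWithStats(o.astype(np.uint8)); o=np.isin(l,[k for k in range(1,nn) if st[k,4]>80 and st[k,1]<235])
        br=(~cv2.dilate(o.astype(np.uint8),np.ones((7,7))).astype(bool))&(h[...,2]>95)&~((h[...,0]>170)|(h[...,0]<4))
        views.append((c,cam(c),org,o,br))
    def cost(v,only=None):
        t=0
        for i,(c,P,org,o,br) in enumerate(views):
            if only is not None and i!=only: continue
            u=(proj(c,P,box(v[0],v[1],v[3],v[2]/20))+.5-org)*5
            r=np.zeros(o.shape,np.uint8); cv2.fillConvexPoly(r,cv2.convexHull(u.astype(np.float32)).round().astype(np.int32),1); r=r>0
            t+=((o&~r).sum()+(r&br).sum())/max(o.sum(),1)
        return t
    res=[]
    for dy in(-.3,-.1,.1):
        for z in(121,114):
            v0=np.array([(yaw+dy)*20,z]); f=lambda w:cost([533,45.,w[0],w[1]])
            r=minimize(f,v0,method="Nelder-Mead",options=dict(initial_simplex=np.vstack([v0,v0+[3,0],v0+[0,4]]),xatol=.05,fatol=1e-4)); res.append((r.fun,np.degrees(r.x[0]/20),r.x[1]))
    res.sort(); print(name,"grip yaw",np.degrees(yaw),np.array(res[:2]))
if __name__=="__main__":
    for n,psi in(("l1",-50),("l2",-32.9),("l3",-15.7),("l4",-1.3),("l5",13),("l6",24.4),("l7",35.9),("l8",47.3)): run(n,np.radians(psi+90))
E
python3 hist.py
```

```text
l1 grip yaw 40.0 [[  0.248  32.569 122.688]
 [  0.248  32.588 122.633]]
l2 grip yaw 57.1 [[  0.369  48.764 123.985]
 [  0.371  48.79  123.344]]
l3 grip yaw 74.3 [[  0.582  59.502 124.612]
 [  0.584  59.475 123.909]]
l4 grip yaw 88.7 [[  0.438  73.968 114.675]
 [  0.438  72.787 114.172]]
l5 grip yaw 103.0 [[  0.418  89.906 112.926]
 [  0.418  89.915 112.877]]
l6 grip yaw 114.4 [[  0.333 106.155 112.841]
 [  0.334 104.34  112.849]]
l7 grip yaw 125.9 [[  0.301 115.895 114.459]
 [  0.301 115.913 114.472]]
l8 grip yaw 137.3 [[  0.318 123.617 116.044]
 [  0.318 123.691 116.051]]
```

arm_command:
  plan:
    - [0.005,0,0,0.05,0.22]
    - [0.005,0,0,0.1,0.22]
    - [0,0,0,0.15,0.22]
    - [0,0,0,0.15,0.22]
    - [0,0,0,0.15,0.22]
    - [0,0,0,0.15,0.22]
    - [0,0,0,0.15,0.22]
    - [0,0,0,0.15,0.22]
    - [0,0,0,0.15,0.22]
    - [0,0,0,0.15,0.22]
    - [0,0,0,0.15,0.22]
    - [0,0,0,0,0.22]

```text
time_s: 28.92
eef_pos: [533.0, 44.9, 71.6]
ee_rot: [-0.308, -0.637, -0.308, 0.637]
force: [0.3, 0.7, 0.8]
grip_width: 0.222
```

```bash
python3 look.py l9; python3 - <<'E'
from hist import *
s=ctrl.sense();q=s["ee_rot"];T=R.from_quat([q[1],q[2],q[3],q[0]]).as_matrix()
run("l9",atan2(T[1,1],T[0,1])+pi/2+.25)
E
```

```text
t 28.925 tcp [533.035  44.852  71.633] toolx [-0.  0. -1.] yaw_y(deg) -38.39852947303188 q [-0.135  0.474  1.633  0.     1.035  0.535] F [0.313 0.733 0.824] M [0.044 0.049 0.038] g 0.221819156803099
[(0.45, [253.9, 222.4], 170)]
l9 grip yaw 65.94328434838124 [[  0.488  61.908 116.004]
 [  0.488  62.007 115.898]]
```

View pics/l9.png

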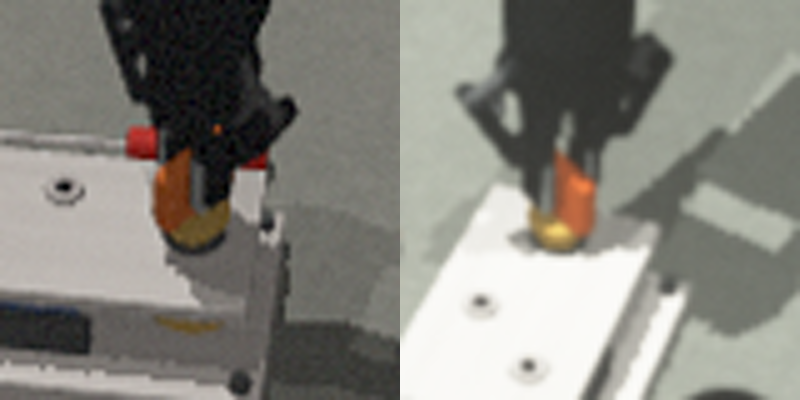

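arm_command:
  plan:
    - [0,0,0,0.15,0.22]
    - [0,0,0,0.15,0.22]
    - [0,0,0,0.15,0.22]
    - [0,0,0,0.15,0.22]
    - [0,0,0,0.15,0.22]
    - [0,0,0,0.15,0.22]
    - [0,0,0,0.15,0.22]
    - [0,0,0,0.15,0.22]
    - [0,0,0,0.15,0.22]
    - [0,0,0,0.15,0.22]
    - [0,0,0,0.15,0.22]
    - [0,0,0,0.15,0.22]

```text
time_s: 30.68
eef_pos: [533.1, 44.8, 71.7]
ee_rot: [-0.309, 0.636, -0.309, -0.636]
force: [-0.5, -0.1, -1.0]
grip_width: 0.217
```

arm_command:
  plan:
    - [0,0,0,0.15,0.22]
    - [0,0,0,0.15,0.22]
    - [0,0,0,0,0.22]
    - [0,0,0,-0.1,0.4]
    - [0,0,0,0,1.0]
    - [0,0,0,0,1.0]
    - [0,0,0,0,1.0]
    - [0,0,0,0,1.0]

```text
time_s: 31.68
eef_pos: [533.1, 44.8, 71.7]
ee_rot: [-0.37, 0.603, -0.37, -0.603]
force: [-0.1, 0.8, -0.3]
grip_width: 0.999
```

```bash
python3 look.py l10; python3 - <<'E'
from hist import *
s=ctrl.sense();q=s["ee_rot"];T=R.from_quat([q[1],q[2],q[3],q[0]]).as_matrix()
run("l10",atan2(T[1,1],T[0,1])+pi/2+.15)
E
```

```text
t 31.675 tcp [533.083  44.837  71.715] toolx [ 0.  0. -1.] yaw_y(deg) -153.0729977957085 q [-0.135  0.474  1.633  0.     1.036  2.536] F [-0.07   0.803 -0.267] M [-0.008 -0.074 -0.   ] g 0.9986093726631049
[(0.66, [253.6, 220.7], 220)]
l10 grip yaw -54.47071803442373 [[  0.395 -62.537 109.996]
 [  0.396 -62.301 110.482]]
```

View pics/l10.png

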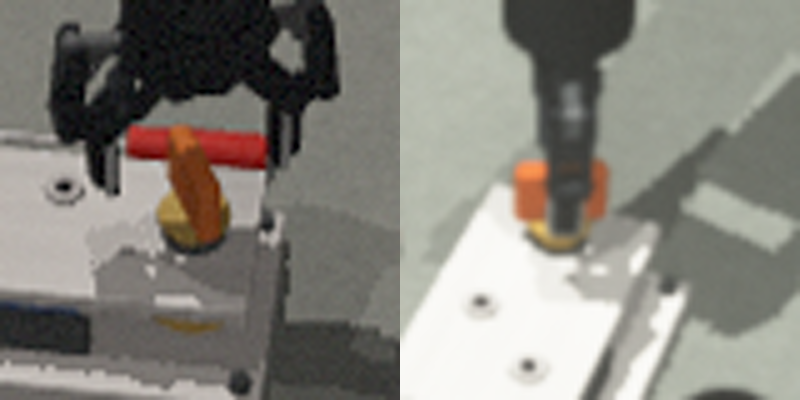

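arm_command:
  plan:
    - [0,0,0,-0.175,1]
    - [0,0,0,-0.175,1]
    - [0,0,0,-0.175,1]
    - [0,0,0,-0.175,1]
    - [0,0,0,-0.175,1]
    - [0,0,0,-0.175,1]
    - [0,0,0,-0.175,1]
    - [0,0,0,-0.175,1]
    - [0,0,0,-0.175,1]
    - [0,0,0,-0.175,1]
    - [0,0,0,-0.175,1]
    - [0,0,0,-0.175,1]

```text
time_s: 33.42
eef_pos: [533.1, 44.8, 71.7]
ee_rot: [-0.341, -0.62, -0.341, 0.62]
force: [-0.1, 0.0, 0.2]
grip_width: 1.0
```

arm_command:
  plan:
    - [0,0,0,-0.175,1]
    - [0,0,0,-0.175,1]
    - [0,0,0,-0.175,1]
    - [0,0,0,-0.175,1]
    - [0,0,0,-0.175,1]
    - [0,0,0,-0.175,1]
    - [0,0,0,0,0.3]
    - [0,0,0,0,0.22]
    - [0,0,0,0,0.22]
    - [0,0,0,0,0.22]
    - [0,0,0,0,0.22]
    - [0,0,0,0,0.22]

```text
time_s: 34.92
eef_pos: [533.1, 44.8, 71.7]
ee_rot: [0.604, 0.367, 0.604, -0.367]
force: [-0.9, -0.6, 0.5]
grip_width: 0.222
```

```bash
python3 look.py l11
```

```text
t 34.925 tcp [533.063  44.845  71.684] toolx [-0. -0. -1.] yaw_y(deg) 27.404853764355146 q [-0.135  0.474  1.633 -0.     1.036 -0.614] F [-0.855 -0.646  0.527] M [-0.056 -0.042  0.007] g 0.2216266434565062
[(0.46, [255.7, 220.2], 206)]
```

View pics/l11.png

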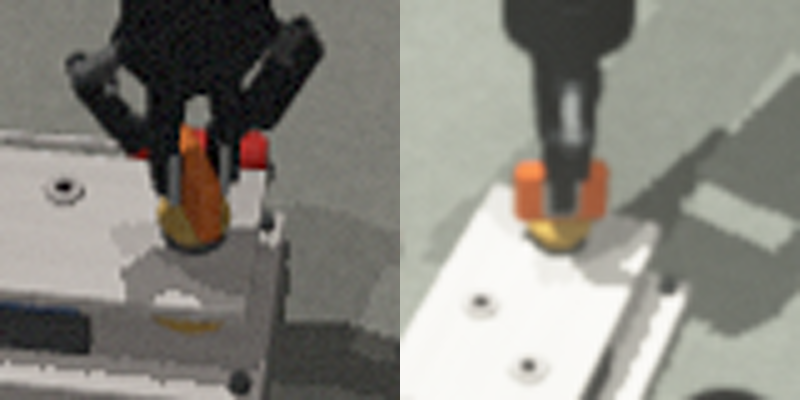

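arm_command:
  plan:
    - [0,0,0,0.15,0.22]
    - [0,0,0,0.15,0.22]
    - [0,0,0,0.15,0.22]
    - [0,0,0,0.15,0.22]
    - [0,0,0,0.15,0.22]
    - [0,0,0,0.15,0.22]
    - [0,0,0,0.15,0.22]
    - [0,0,0,0.15,0.22]
    - [0,0,0,0.15,0.22]
    - [0,0,0,0.15,0.22]
    - [0,0,0,0.15,0.22]
    - [0,0,0,0.15,0.22]

```text
time_s: 36.58
eef_pos: [532.7, 45.0, 71.5]
ee_rot: [-0.086, -0.702, -0.086, 0.702]
force: [-1.1, 0.5, 0.1]
grip_width: 0.217
```

arm_command:
  plan:
    - [0,0,0,0.15,0.22]
    - [0,0,0,0.15,0.22]
    - [0,0,0,0.15,0.22]
    - [0,0,0,0.15,0.22]
    - [0,0,0,0.15,0.22]
    - [0,0,0,0.15,0.22]
    - [0,0,0,0.15,0.22]
    - [0,0,0,0.15,0.22]
    - [0,0,0,0.15,0.22]
    - [0,0,0,0,0.22]
    - [0,0,0,-0.1,0.4]
    - [0,0,0,0,1]

```text
time_s: 38.08
eef_pos: [533.1, 44.8, 71.7]
ee_rot: [-0.339, 0.621, -0.339, -0.621]
force: [-0.4, -0.2, -0.0]
grip_width: 0.599
```

arm_command:
  plan:
    - [0,0,0,0,1]
    - [0,0,0,0,1]
    - [0,0,0,0,1]

```text
time_s: 38.45
eef_pos: [533.1, 44.8, 71.7]
ee_rot: [0.339, -0.62, 0.339, 0.62]
force: [-0.3, 0.3, -0.9]
grip_width: 0.998
```

```bash
python3 look.py l12; python3 - <<'E'
from hist import *
s=ctrl.sense();q=s["ee_rot"];T=R.from_quat([q[1],q[2],q[3],q[0]]).as_matrix()
run("l12",atan2(T[1,1],T[0,1])+pi/2+.15)
run("l11",np.radians(117))
E
```

```text
t 38.45 tcp [533.068  44.841  71.694] toolx [-0. -0. -1.] yaw_y(deg) -147.3453228715273 q [-0.135  0.474  1.633 -0.     1.036  2.436] F [-0.315  0.31  -0.865] M [-0.045 -0.03  -0.007] g 0.9983111149231455
[(0.74, [255.6, 219.6], 220)]
l12 grip yaw -48.743157314603934 [[  0.519 -55.569 108.219]
 [  0.519 -54.444 107.917]]
l11 grip yaw 117.0 [[  0.452 121.787 111.333]
 [  0.453 121.53  110.589]]
```

View pics/l12.png

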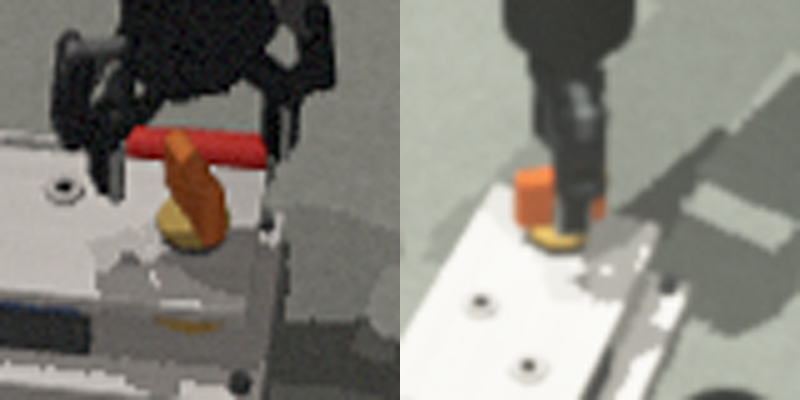

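arm_command:
  plan:
    - [0,0,0,-0.176,1]
    - [0,0,0,-0.176,1]
    - [0,0,0,-0.176,1]
    - [0,0,0,-0.176,1]
    - [0,0,0,-0.176,1]
    - [0,0,0,-0.176,1]
    - [0,0,0,-0.176,1]
    - [0,0,0,-0.176,1]
    - [0,0,0,-0.176,1]
    - [0,0,0,-0.176,1]
    - [0,0,0,-0.176,1]
    - [0,0,0,-0.176,1]

```text
time_s: 40.2
eef_pos: [533.1, 44.8, 71.7]
ee_rot: [-0.375, -0.6, -0.375, 0.6]
force: [-0.2, -0.8, -0.0]
grip_width: 0.994
```

arm_command:
  plan:
    - [0,0,0,-0.176,1]
    - [0,0,0,-0.176,1]
    - [0,0,0,-0.176,1]
    - [0,0,0,-0.176,1]
    - [0,0,0,-0.176,1]
    - [0.002,0,0,-0.176,1]
    - [0.002,0,0,0,0.3]
    - [0,0,0,0,0.22]
    - [0,0,0,0,0.22]
    - [0,0,0,0,0.22]
    - [0,0,0,0,0.22]
    - [0,0,0,0,0.22]

```text
time_s: 41.7
eef_pos: [533.1, 44.8, 67.7]
ee_rot: [0.625, 0.331, 0.625, -0.331]
force: [0.8, 1.2, -0.4]
grip_width: 0.22
```

arm_command:
  plan:
    - [0,0,0,0.15,0.22]
    - [0,0,0,0.15,0.22]
    - [0,0,0,0.15,0.22]
    - [0,0,0,0.15,0.22]
    - [0,0,0,0.15,0.22]
    - [0,0,0,0.15,0.22]
    - [0,0,0,0.1,0.22]
    - [0,0,0,0,0.22]

```text
time_s: 42.7
eef_pos: [533.0, 44.9, 67.6]
ee_rot: [-0.39, -0.59, -0.39, 0.59]
force: [-0.4, -0.1, -0.8]
grip_width: 0.222
```

```bash
python3 look.py l13; python3 - <<'E'
from hist import *
s=ctrl.sense();q=s["ee_rot"];T=R.from_quat([q[1],q[2],q[3],q[0]]).as_matrix()
run("l13",atan2(T[1,1],T[0,1])+pi/2+.15)
w=ctrl.capture("wrist"); save("w13",w["color"])
E
```

```text
t 42.7 tcp [532.963  44.866  67.624] toolx [-0.  0. -1.] yaw_y(deg) -23.071885516371918 q [-0.135  0.479  1.636  0.     1.027  0.267] F [-0.397 -0.054 -0.809] M [0.018 0.132 0.005] g 0.22187442288833661
[(0.66, [253.5, 221.9], 164)]
l13 grip yaw 75.53981017149582 [[  0.62   74.985 109.593]
 [  0.622  75.234 109.395]]
```

View pics/l13.png

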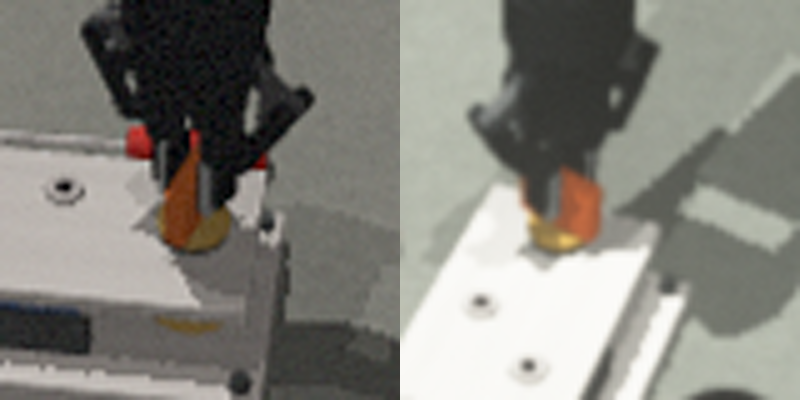

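View pics/w13.png

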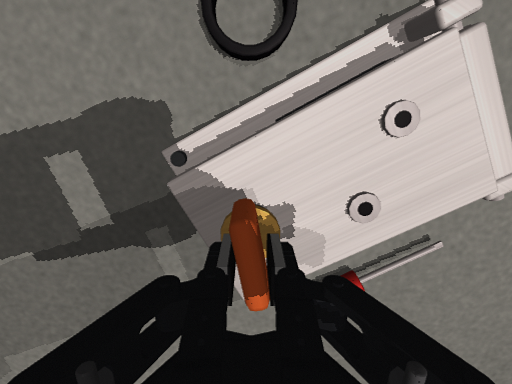

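arm_command:
  plan:
    - [0,0,0,0,0.1]
    - [0,0,0,0,0.1]
    - [0,0,0,0,0.1]
    - [0,0,0,0,0.1]
    - [0,0,0,0,0.1]
    - [0,0,0,0,0.1]
  squeeze: 30

```text
time_s: 43.75
eef_pos: [532.8, 45.1, 67.6]
ee_rot: [-0.389, -0.59, -0.39, 0.59]
force: [-3.0, 4.4, 0.1]
grip_width: 0.156
```

```bash
python3 look.py l14; python3 - <<'E'
from hist import *
s=ctrl.sense();q=s["ee_rot"];T=R.from_quat([q[1],q[2],q[3],q[0]]).as_matrix()
run("l14",atan2(T[1,1],T[0,1])+pi/2+.05)
w=ctrl.capture("wrist"); save("w14",w["color"])
draw("scene",(210,150,340,280),p0,(0,0.03),"sc14"); draw("side",(180,170,300,280),p0,(0,0.03),"sd14b")
E
```

```text
t 43.75 tcp [532.789  45.086  67.612] toolx [-0.001  0.    -1.   ] yaw_y(deg) -23.113207887182902 q [-0.135  0.479  1.636  0.     1.027  0.268] F [-3.033  4.35   0.093] M [0.6   0.564 0.007] g 0.15567997530239994
[(0.74, [253.8, 221.5], 155)]
l14 grip yaw 69.75258150930014 [[  0.697  65.399 109.058]
 [  0.697  65.562 109.098]]
```

View pics/w14.png

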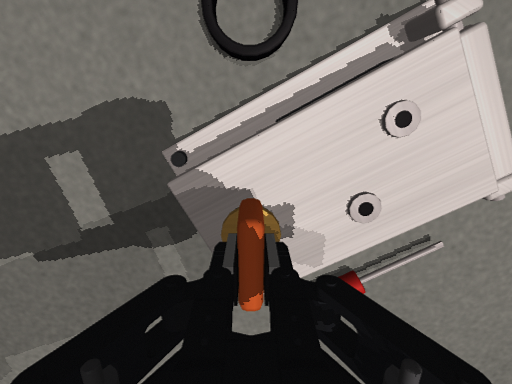

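View pics/sd14b.png

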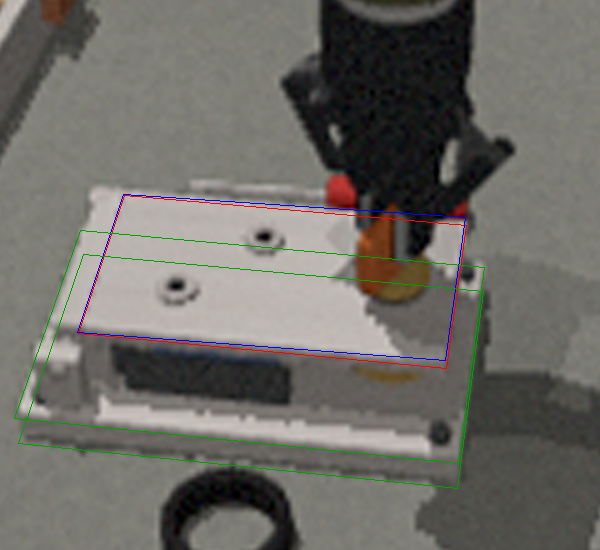

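View pics/sc14.png

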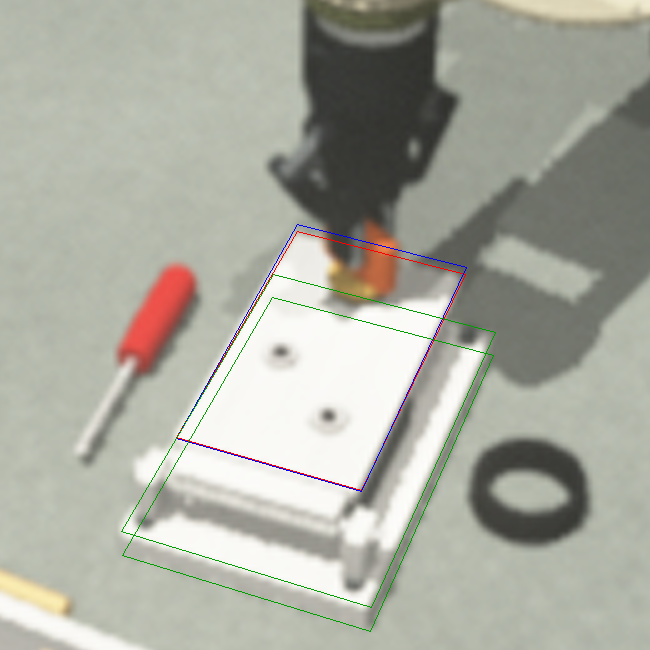

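```bash
python3 -c "
from rig import ctrl
print(ctrl.finish_job()); s=ctrl.sense(); print(s['time_s'],s['force'],s['grip_width'])"
```

```text
the job is handed in; nothing more can be done
None
the job is handed in; nothing more can be done
```

I shut the leaf, turned the screw backward until it dropped into its thread, then forward about one turn. I handed the job in at about 43.9 s, gripping the wing. No verdict came back.

**Shutting the leaf:** This took three pushes. The first missed the front edge. The second left the leaf about 0.05 rad open, probably because the gripper pressed on the wing (about 13 N). The third push, beside the wing, ended on a hard stop. I pressed the fingertips past it to about 55 N downward before backing off.

**Turning the screw:**
- **Backward:** With loosely held jaws, the camera fits show the drop after about 0.8 to 1.0 rad of wing turn. I noticed it late and went about 0.9 rad farther back, which raised the screw only about 1 mm.
- **Forward:** I turned it in three grips, to about one turn past the drop, then closed the fingers at 30 N.

**Last checks:**

| Check | Result |
|---|---|
| Leaf | Shut; same bush positions in both outside views as right after shutting |
| Screw drop, from the turn angle | About 0.0198 m |
| Screw drop, from the picture fit | About 0.018 m (good to about 2 mm) |
| Wing grip | Opening 0.156, the same as when I first gripped it |
| Bystanders | The ring and screwdriver look unmoved; I did not check the others at the end |
| Bracket | Hidden under the leaf, so I could not measure it |

**Disagreements:** The two drop values differ by about 2 mm, but both lie within 16.5 to 22.5 mm. The shut fingertips turned out to be about 29 mm behind the reported TCP, not at it. I chose the gripping height so that the grasp point is within 35 mm of the grip point either way.

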